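Fetch the bolt bin from behind the finishing supplies

ROBOT

A 6-joint arm with a two-finger parallel gripper is mounted at the origin on the work surface. World frame = base frame: x ahead of the robot, y to its left, z up, the work surface at z = 0. Lengths are in m, angles in rad, forces in N, time in s.
With the tool pointing down it reaches from about 0.425 to 0.95 m from the base axis. Payload 3.5 kg.
Tool frame: the origin (TCP) lies midway between the tips of the shut fingers; the grasp point (between the pads) lies arm.grasp_offset behind it (arm.grasp_offset is the distance from the TCP to the grasp point, in m); z points along the fingers, x is the direction in which the jaws open and shut, and the axes are right-handed (so a half turn about z gives the same grasp; the last joint's range is limited). The gripper opens to 85 mm and grips with 20 to 120 N. Pads are 22 mm wide; open, the fingers measure 114 mm over their backs; the gripper's body (76 mm by 85 mm) begins 54 mm behind the grasp point. The pads swing forward as they close: fully open they stand 13 mm farther back than shut.
Start: joints at [-1.356, 0.286, 1.577, -0, 1.279, -0.15], TCP at [0.241, -0.631, 0.196] pointing down, gripper open.
Joint ranges: [-2.77, 2.77], [-0.9, 2.22], [0.21, 2.48], [-1.53, 4.67], [0.24, 2.81], [-2.84, 2.84]. Speed limits (rad/s): [2.79, 2.79, 3.14, 3.14, 3.14, 3.14].

INTERFACE

Orientations are given as [roll, pitch, yaw] about the fixed x, y, z axes, in that order (R = Rz(yaw) Ry(pitch) Rx(roll)).
In Python, from bench import telemetry, optics, arm gives the robot as it stands.
- The arm moves only by the shell command python3 -m jog 'ROWS' [FORCE]. ROWS is JSON, a list of rows, each an object with "hand": the closure, from -1 (fully open) to 1 (shut); "dp": the shift along the tool's x, y, z each as a share of 800 mm, from -1 to 1, a list of three; "rotation": the turn, a rotation vector about the tool's x, y, z each as a share of pi/2 rad, from -1 to 1, a list of three. In form: [{"hand": hand, "dp": [tx, ty, tz], "rotation": [wx, wy, wz]}, ...]. A call has 1 to 12 rows; each row is the pose to reach, as a shift and turn from the pose commanded when the call began, along the tool's axes at that moment; what a row does not reach only later rows make up. A row lasts 1/8 s, in which the tool goes at most 62.5 mm and 10.7 degrees, less where a joint would pass 70% of its speed; a pose out of reach is approached as far as the arm can. A call with a number of a shift or a turn outside -1 to 1 is refused whole. A call with a gripper value outside its range is refused whole. The fingers move at their own pace and stop on an object; FORCE is the grip in N (left out, the last holds). Time passes only in rows, so rows that repeat a pose let the fingers close. It gives the time, the measured TCP pose, the force and the opening at its end, in the units of the state.
- telemetry.observe(): the state, without advancing time (a new reading comes with each control period).
- optics.capture(name): name is "scene" or "top" or "wrist"; returns the picture (400x640x3 uint8, blue, green, red); there is no depth.
- optics.camera_params(name): a dict with "intrinsics" (3x3 intrinsics, pixels), "xyz" and "orientation" of the camera in the world; the wrist camera has in their place "hand_eye" (4x4, takes a point from camera to tool coordinates, whose origin is the TCP and whose axes are the tool frame's). Camera axes: x right, y down, z forward; pixel columns grow to the right and rows downward; lengths in m; the calibration is good to about 2 mm. The wrist camera is an equidistant fisheye: a pixel r from the principal point sees the ray r / f radians off the axis. A picture is of the moment at which its call begins: read the wrist's pose just before it. camera_params takes no time and is no camera call.
- arm.hand_in(): hands the job in, once; it reports no verdict.
The state is a dict: "t": time; "joint_pos": joint angles; "joint_velocities": joint speeds; "tau": joint torques, N m; "tcp_pos": TCP position; "tool_rot": TCP orientation; "force": force on the tool from outside, world axes, zero at the start; "torque": the same for the moment, N m; "width": finger opening in m.
Only numpy, scipy, OpenCV 4.12 (cv2) and the standard library are available. Lean on these libraries where they do the work, as an engineer would, in place of code of your own. Each camera call takes 0.05 s, during which the arm holds its last target.

TASK

The red bin of bolts is tucked under the bench shelf and the green tin, the amber jar and the glue bottle stand in its way: first clear all three to stand on the metal tray, then draw the red bin straight out from under the shelf and set it in the middle of the cork mat. Afterwards put the tin, the jar and the bottle back, each upright exactly where it stood before. Set things down rather than dropping them, tip nothing over, and leave the other two bins, the tape measure and the sanding block where they are.

Things in the scene. Friction and masses are not known exactly. Their poses are not given: they have to be found in the camera images.
- red_bin_center (a point): centre (27.5 mm up) of the loose open red plastic bin of bolts, 160 mm long (its x) x 60 wide (its y) x 55 high, about 0.4 kg; front towards the robot, its -x. It rests on the bench in a bay of a fixed plywood shelf whose board, 70 to 88 mm above the bench, covers all but its front 50 mm: draw it out along its -x (110 mm clears the board) before lifting. Take it across its 60 mm width
- green_tin_center (a point): centre (40 mm above its underside) of the loose round steel tin with a green label with a white band, diameter 64 mm, 80 mm high, z up, about 0.35 kg; stands upright on the bench before the red bin
- amber_jar_center (a point): centre (44 mm above its underside) of the loose round amber glass jar with black lid, diameter 58 mm, 88 mm high, z up, about 0.3 kg; stands upright on the bench before the red bin
- glue_bottle_center (a point): centre (48 mm above its underside) of the loose round white glue bottle with blue label and orange nozzle, diameter 54 mm up to 62 mm height, 96 mm high with the nozzle, z up, about 0.22 kg; stands upright on the bench before the red bin
- tray: the fixed shallow metal drip tray, 250 mm (its x) x 190 mm (its y), floor 3 mm thick, rim 4 mm wide and 10 mm high; origin at the centre of its underside, on the bench; it lies to the left or the right
- mat: the fixed cork mat with black side edges, 250 mm (its x) x 190 mm (its y) x 4 mm; origin at the centre of its underside; it lies on the side opposite to the tray
- blue_bin_center (a point): centre (27.5 mm up) of the loose blue bin of dowels, size and axes as the red one, in another bay; not to be moved. The shelf's three bays, 110 mm apart, are 95 mm wide between 15 mm plywood partitions that end flush with the board's front edge
- yellow_bin_center (a point): centre (27.5 mm up) of the loose yellow bin of washers, size and axes as the red one, in another bay; not to be moved. On the shelf board, fixed jars of screws (up to 152 mm above the bench) begin 83 mm behind its front edge
- tape_center (a point): centre (15 mm up) of the loose black tape measure with an orange disc, 62 x 56 x 30 mm, lying on the bench before the blue bin; not to be moved
- block_center (a point): centre (13 mm up) of the loose cork sanding block, 70 x 52 x 26 mm, lying on the bench before the yellow bin; not to be moved

How it is judged:
On the way, in this order (a step that is already met when the one before it is completed fails the run):
1. the green tin, the amber jar and the glue bottle all stand upright on the tray, let go (x of green_tin_center in the frame of tray between -0.1 and 0.1 m and y of green_tin_center in the frame of tray between -0.07 and 0.07 m and z of each of green_tin_center, amber_jar_center, glue_bottle_center in the frame of tray below 0.058 m and angle between each of green_tin_center, amber_jar_center, glue_bottle_center's own z axis and vertical below 0.15 rad and linear speed of each of green_tin, amber_jar, glue_bottle below 0.02 m/s and contact force between the fingers and green_tin below 0.1 N and x of amber_jar_center in the frame of tray between -0.1 and 0.1 m and y of amber_jar_center in the frame of tray between -0.07 and 0.07 m and contact force between the fingers and amber_jar below 0.1 N and x of glue_bottle_center in the frame of tray between -0.1 and 0.1 m and y of glue_bottle_center in the frame of tray between -0.07 and 0.07 m and contact force between the fingers and glue_bottle below 0.1 N), for 0.2 s.
2. the red bin stands level in the middle of the mat, let go (horizontal distance between red_bin_center and mat below 0.04 m and z of red_bin_center in the frame of mat below 0.04 m and angle between red_bin_center's own z axis and vertical below 0.1 rad and linear speed of red_bin below 0.02 m/s and contact force between the fingers and red_bin below 0.1 N), for 0.2 s.
At the end, for the whole second after the job is handed in: the red bin stands level on the mat, its centre within 40 mm of the mat's centre; tin, jar and bottle stand upright, each within 15 mm of where it stood at the start; all released and at rest (all of step 2 and distance of each of green_tin_center, amber_jar_center, glue_bottle_center from where it was at the start of the episode below 0.015 m and angle between each of green_tin_center, amber_jar_center, glue_bottle_center's own z axis and vertical below 0.1 rad and linear speed of each of green_tin, amber_jar, glue_bottle below 0.02 m/s and contact force between the fingers and green_tin below 0.1 N and contact force between the fingers and amber_jar below 0.1 N and contact force between the fingers and glue_bottle below 0.1 N); the robot touches nothing.
It fails at once if the blue or the yellow bin is shifted by more than 20 mm (distance of any of blue_bin_center, yellow_bin_center from where it was at the start of the episode above 0.02 m).
It fails at once if the tape measure or the sanding block is shifted by more than 20 mm (distance of any of tape_center, block_center from where it was at the start of the episode above 0.02 m).
It fails at once if the tin, the jar, the bottle or the red bin is tipped over (angle between any of green_tin_center, amber_jar_center, glue_bottle_center, red_bin_center's own z axis and vertical above 0.6 rad).
It fails at once if the tin, the jar, the bottle or the red bin is dropped (falls freely by more than about 30 mm) ((contact force between anything else and green_tin below 0.05 N and linear speed of green_tin above 0.75 m/s) or (contact force between anything else and amber_jar below 0.05 N and linear speed of amber_jar above 0.75 m/s) or (contact force between anything else and glue_bottle below 0.05 N and linear speed of glue_bottle above 0.75 m/s) or (contact force between anything else and red_bin below 0.05 N and linear speed of red_bin above 0.75 m/s)).
It also fails if it takes over 152 s, if anything falls off the work surface, if the arm or the gripper's body presses on something with over 40 N, if the wrist force passes 120 N, or if a joint passes its speed limit or range.

## Working session

There is one attempt and no reset: what is moved stays moved. The work goes in short steps, Python scripts to look and compute and a shell command to move; the robot and the scene stay as the last step left them, time stands still between calls to the robot, and variables do not carry over. Pictures are saved under pics/ and viewed, and the job is handed in when it is done.

```bash
ls; mkdir -p pics; python3 - <<'E'
from bench import telemetry, optics, arm
import cv2
print(telemetry.observe(), arm.grasp_offset)
for n in ["scene","top","wrist"]:
    p=optics.camera_params(n);print(n,p)
for n in ["scene","top"]:
    cv2.imwrite(f"pics/{n}0.png",optics.capture(n))
E
```

```text
pics
{'t': 0.0, 'joint_pos': array([-1.35596118e+00,  2.87188435e-01,  1.57820002e+00, -3.43040251e-05,
        1.27861778e+00, -1.49988483e-01]), 'joint_velocities': array([ 0.00038835, -0.00012947,  0.00024343, -0.00045477,  0.00096968,
        0.00063042]), 'tau': array([ 7.69681697e-05, -4.05982018e+01, -2.92622584e+01, -1.42803578e-04,
        5.81878354e-03,  5.87291495e-07]), 'tcp_pos': array([ 0.24069241, -0.62981798,  0.19461965]), 'tool_rot': array([-3.14126446e+00,  2.39139108e-03, -1.20596238e+00]), 'force': array([-0.91303825,  0.46935171,  0.71223607]), 'torque': array([0.02573297, 0.01000564, 0.01375482]), 'width': 0.08543258524579882} 0.0187
scene {'intrinsics': array([[384.06028252,   0.        , 312.18362401],
       [  0.        , 384.06028252, 195.94525934],
       [  0.        ,   0.        ,   1.        ]]), 'xyz': array([ 0.94053016, -0.5796182 ,  0.58058886]), 'orientation': array([-2.21450388, -0.01779041,  0.58455765])}
top {'intrinsics': array([[377.74437189,   0.        , 319.62416747],
       [  0.        , 377.74437189, 196.67089362],
       [  0.        ,   0.        ,   1.        ]]), 'xyz': array([ 0.43250199, -0.00742003,  1.07837694]), 'orientation': array([-3.02313866e+00, -1.34077943e-03, -1.55204136e+00])}
wrist {'intrinsics': array([[309.70691629,   0.        , 322.05544025],
       [  0.        , 309.70691629, 201.96105388],
       [  0.        ,   0.        ,   1.        ]]), 'hand_eye': array([[ 9.99999101e-01, -8.95157053e-04, -9.98659719e-04,
         6.60121325e-04],
       [ 1.16097664e-03,  9.50581957e-01,  3.10471569e-01,
        -8.00514012e-02],
       [ 6.71387096e-04, -3.10472449e-01,  9.50582141e-01,
        -1.77239741e-01],
       [ 0.00000000e+00,  0.00000000e+00,  0.00000000e+00,
         1.00000000e+00]])}
```

View pics/scene0.png

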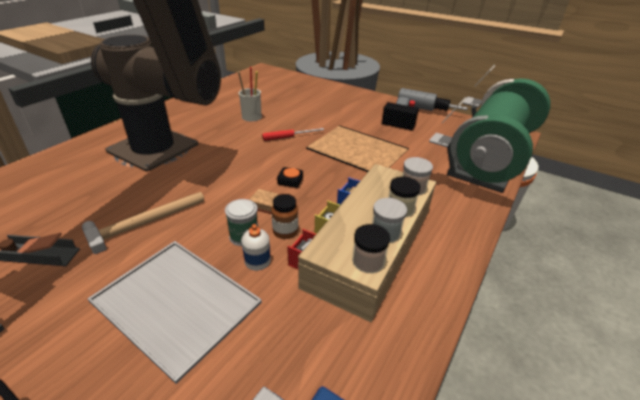

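View pics/top0.png

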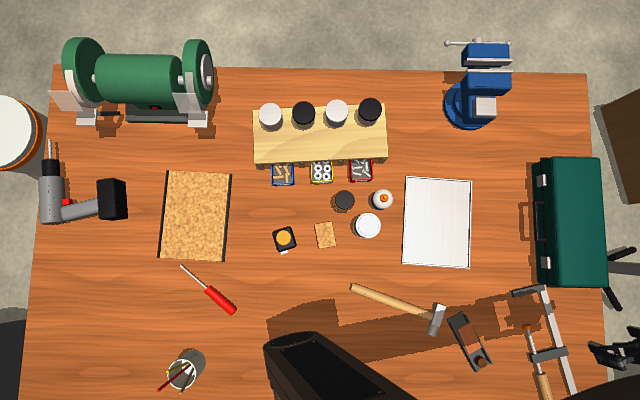

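The top view has +x up and +y left. The tray is at (437,222), the mat at (195,216), the tin at (368,226), the jar at (344,201), the bottle at (382,199) and the red bin front at (360,171). I'll zoom in to measure them.

```bash
cat > h.py <<'E'
import numpy as np, cv2
from bench import telemetry, optics, arm
from scipy.spatial.transform import Rotation as R
def ray(name,u,v):
    p=optics.camera_params(name);K=p["intrinsics"]
    d=np.array([(u-K[0,2])/K[0,0],(v-K[1,2])/K[1,1],1.])
    return p["xyz"],R.from_euler("xyz",p["orientation"]).as_matrix()@d
def pt(name,u,v,z):
    o,d=ray(name,u,v);return o+d*(z-o[2])/d[2]
def proj(name,X):
    p=optics.camera_params(name);K=p["intrinsics"]
    c=R.from_euler("xyz",p["orientation"]).as_matrix().T@(np.atleast_2d(X)-p["xyz"]).T
    return (K@(c/c[2]))[:2].T
def wproj(X,pos,rot):
    p=optics.camera_params("wrist");K=p["intrinsics"];H=p["hand_eye"]
    t=R.from_euler("xyz",rot).as_matrix().T@(np.atleast_2d(X)-pos).T
    c=H[:3,:3].T@(t-H[:3,3:4])
    th=np.arctan2(np.hypot(c[0],c[1]),c[2]);ph=np.arctan2(c[1],c[0])
    return np.c_[K[0,2]+K[0,0]*th*np.cos(ph),K[1,2]+K[1,1]*th*np.sin(ph)]
E
python3 - <<'E'
import cv2
a=cv2.imread("pics/top0.png")
cv2.imwrite("pics/topz.png",cv2.resize(a[90:270,240:480],None,fx=3.3,fy=3.3,interpolation=cv2.INTER_CUBIC))
a=cv2.imread("pics/scene0.png")
cv2.imwrite("pics/scz.png",cv2.resize(a[150:300,200:400],None,fx=4,fy=4,interpolation=cv2.INTER_CUBIC))
E
```

```text
(no output)
```

View pics/topz.png

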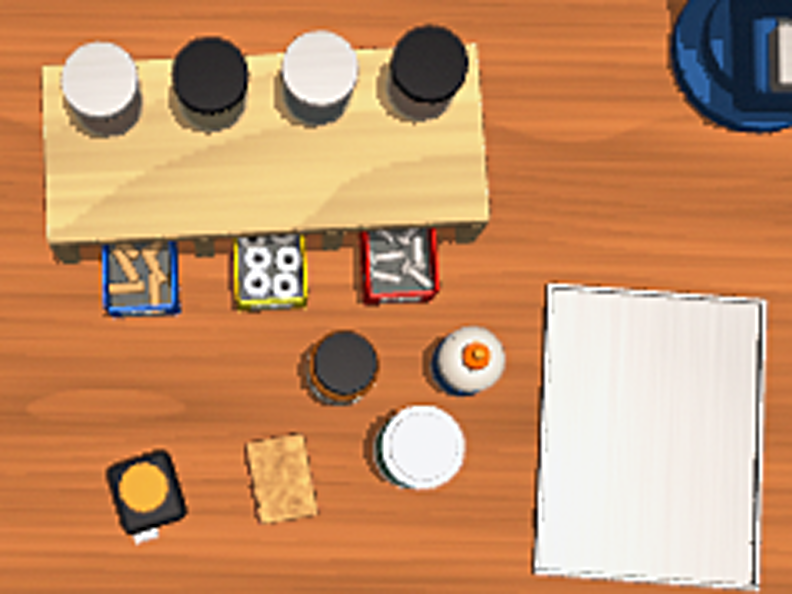

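View pics/scz.png

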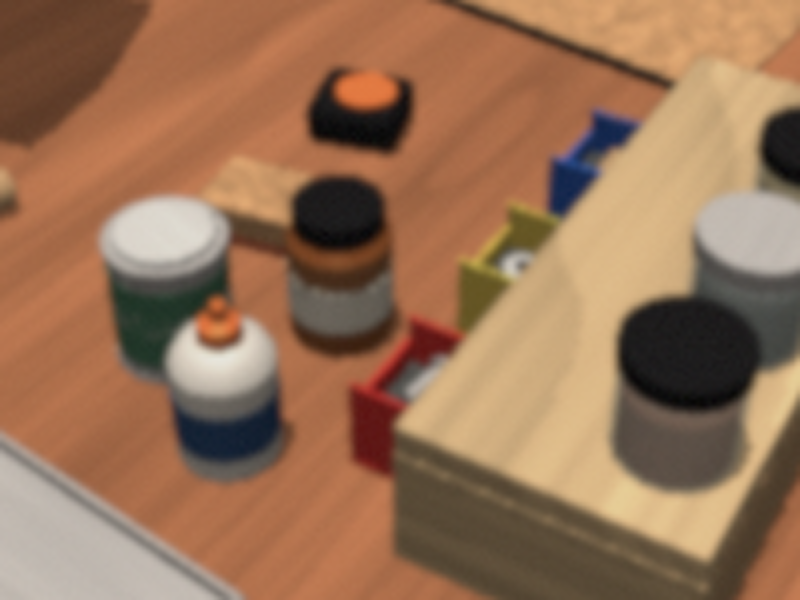

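```bash
python3 - <<'E'
from h import *
np.set_printoptions(precision=4,suppress=True)
def z(x,y): return 240+(x+.5)/3.3-.5, 90+(y+.5)/3.3-.5
for n,x,y,h in [("tin",423,447,.08),("jar",346,362,.088),("noz",477,352,.096),("redFL",366,303,.055),("redFR",437,299,.055),("redL@board",362,237,.055),("redR@board",433,232,.055),("yelFL",234,307,.055),("yelFR",307,303,.055),("bluFL",106,315,.055),("bluFR",179,309,.055),("boardL",51,243,.088),("boardR",488,221,.088),("brdBL",42,67,.088),("brdBR",477,44,.088),
 ("trTL",548,284,.01),("trTR",766,299,.01),("trBL",534,573,.01),("trBR",757,588,.01),("tape",146,490,.03),("block1",245,441,.026),("block2",302,433,.026),("block3",317,514,.026),("block4",260,523,.026)]:
    print(n,pt("top",*z(x,y),h))
for n,u,v in [("TL",167,170),("TR",232,174),("BR",225,262),("BL",158,258)]: print("mat",n,pt("top",u,v,.004))
sz=lambda x,y:(200+(x+.5)/4-.5,150+(y+.5)/4-.5)
for n,x,y,h in [("tin",166,232,.08),("jar",339,203,.088),("noz",217,303,.096),("redFR",353,390,.055),("redFL",412,320,.055)]:
    print("scene",n,pt("scene",*sz(x,y),h))
E
```

```text
tin [ 0.4782 -0.1351  0.08  ]
jar [ 0.5445 -0.0723  0.088 ]
noz [ 0.5536 -0.1757  0.096 ]
redFL [ 0.5979 -0.0905  0.055 ]
redFR [ 0.6024 -0.1495  0.055 ]
redL@board [ 0.6536 -0.0867  0.055 ]
redR@board [ 0.659 -0.146  0.055]
yelFL [0.5924 0.019  0.055 ]
yelFR [ 0.5969 -0.0415  0.055 ]
bluFL [0.5837 0.1251 0.055 ]
bluFR [0.5899 0.0647 0.055 ]
boardL [0.6368 0.1672 0.088 ]
boardR [ 0.6617 -0.1861  0.088 ]
brdBL [0.7839 0.1804 0.088 ]
brdBR [ 0.8104 -0.1774  0.088 ]
trTL [ 0.6249 -0.2522  0.01  ]
trTR [ 0.6152 -0.4414  0.01  ]
trBL [ 0.3768 -0.2383  0.01  ]
trBR [ 0.3678 -0.4266  0.01  ]
tape [0.4402 0.0899 0.03  ]
block1 [0.4829 0.0081 0.026 ]
block2 [ 0.4905 -0.0399  0.026 ]
block3 [ 0.423  -0.0535  0.026 ]
block4 [ 0.4146 -0.0059  0.026 ]
mat TL [0.6296 0.4355 0.004 ]
mat TR [0.6214 0.2474 0.004 ]
mat BR [0.3708 0.2555 0.004 ]
mat BL [0.3784 0.4441 0.004 ]
scene tin [ 0.4809 -0.1363  0.08  ]
scene jar [ 0.5461 -0.0735  0.088 ]
scene noz [ 0.5517 -0.1772  0.096 ]
scene redFR [ 0.6141 -0.1546  0.055 ]
scene redFL [ 0.6089 -0.0968  0.055 ]
```

```bash
cat >> h.py <<'E'
def go(x,y,z,yaw=None):
    s=telemetry.observe();M=R.from_euler("xyz",s["tool_rot"])
    d=M.inv().apply(np.array([x,y,z])-s["tcp_pos"])
    rv=np.zeros(3)
    T=R.from_euler("xyz",[np.pi,0,yaw if yaw is not None else s["tool_rot"][2]])
    rv=(M.inv()*T).as_rotvec()
    print("t",s["t"],"tcp",s["tcp_pos"].round(4),"rot",s["tool_rot"].round(3),"w",round(s["width"],4),"F",s["force"].round(1))
    print("dp",(d/.8).round(4),"rot",(rv/(np.pi/2)).round(4),"rows",np.linalg.norm(d)/.0625, np.degrees(np.linalg.norm(rv))/10.7)
E
python3 -c "
from h import *
go(.479,-.1355,.17,-1.5)"
```

```text
t 0.1 tcp [ 0.2407 -0.6299  0.1948] rot [-3.141e+00  2.000e-03 -1.206e+00] w 0.0851 F [0.1 0.  0.2]
dp [-0.471  -0.4987  0.0321] rot [-0.      0.0014  0.1871] rows 8.790600667472393 1.5739676047127793
```

```bash
python3 -m jog '[{"hand":-1,"dp":[-0.471,-0.499,0.031],"rotation":[0,0,0.187]},{"hand":-1,"dp":[-0.471,-0.499,0.031],"rotation":[0,0,0.187]},{"hand":-1,"dp":[-0.471,-0.499,0.031],"rotation":[0,0,0.187]},{"hand":-1,"dp":[-0.471,-0.499,0.031],"rotation":[0,0,0.187]},{"hand":-1,"dp":[-0.471,-0.499,0.031],"rotation":[0,0,0.187]},{"hand":-1,"dp":[-0.471,-0.499,0.031],"rotation":[0,0,0.187]},{"hand":-1,"dp":[-0.471,-0.499,0.031],"rotation":[0,0,0.187]},{"hand":-1,"dp":[-0.471,-0.499,0.031],"rotation":[0,0,0.187]},{"hand":-1,"dp":[-0.471,-0.499,0.031],"rotation":[0,0,0.187]},{"hand":-1,"dp":[-0.471,-0.499,0.031],"rotation":[0,0,0.187]},{"hand":-1,"dp":[-0.471,-0.499,0.031],"rotation":[0,0,0.187]}]' 60
python3 - <<'E'
from h import *
go(.479,-.1355,.17,-1.5)
s=telemetry.observe()
a=optics.capture("wrist")
for X in [(.479,-.1355,.08),(.545,-.073,.088),(.5525,-.176,.096),(.607,-.09,.055),(.611,-.15,.055)]:
    p=wproj(X,s["tcp_pos"],s["tool_rot"])[0]; print(X,p.round(1))
    cv2.drawMarker(a,tuple(int(round(q)) for q in p),(255,0,255),0,8)
cv2.imwrite("pics/w1.png",a)
E
```

```text
t: 1.48
tcp_pos: [0.4791, -0.1361, 0.1709]
tool_rot: [3.141, -0.0, -1.499]
force: [0.1, -0.3, 0.2]
width: 0.0855
t 1.475 tcp [ 0.4791 -0.1361  0.1709] rot [ 3.141 -0.    -1.499] w 0.0855 F [ 0.1 -0.3  0.2]
dp [-0.0008  0.      0.0011] rot [ 0.0005 -0.      0.0006] rows 0.01679940442916457 0.006590410665769107
(0.479, -0.1355, 0.08) [321.1 194.1]
(0.545, -0.073, 0.088) [252.6 117.4]
(0.5525, -0.176, 0.096) [377.1 117. ]
(0.607, -0.09, 0.055) [281.9  51.8]
(0.611, -0.15, 0.055) [346.9  51.6]
```

View pics/w1.png

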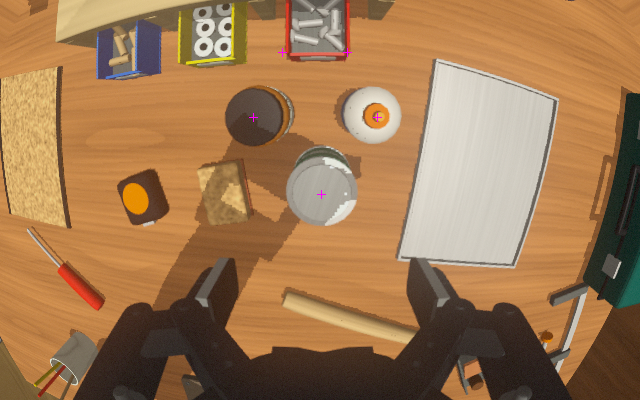

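The markers match the picture: tin at (321,193), jar at (253,116), nozzle at (376,116). The red bin's front edge is at about (286..350,58), roughly 6 mm nearer than I had assumed. Descending on the tin now.

```bash
python3 -m jog '[{"hand":-1,"dp":[0,0,0.07],"rotation":[0,0,0]},{"hand":-1,"dp":[0,0,0.14],"rotation":[0,0,0]},{"hand":-1,"dp":[0,0,0.176],"rotation":[0,0,0]},{"hand":-1,"dp":[0,0,0.176],"rotation":[0,0,0]},{"hand":1,"dp":[0,0,0.176],"rotation":[0,0,0]},{"hand":1,"dp":[0,0,0.176],"rotation":[0,0,0]},{"hand":1,"dp":[0,0,0.176],"rotation":[0,0,0]},{"hand":1,"dp":[0,0,0.176],"rotation":[0,0,0]},{"hand":1,"dp":[0,0,0.176],"rotation":[0,0,0]},{"hand":1,"dp":[0,0,0.176],"rotation":[0,0,0]}]' 60
python3 -c "
from h import *
go(.479,-.1355,.17,-1.5)
c,s=np.cos(-.056),np.sin(-.056)
for n,a,b in [('tin',-.08,0),('jar',0,0),('bot',.08,0)]: print(n,.4962+c*a-s*b,-.3396+s*a+c*b)"
```

```text
t: 2.78
tcp_pos: [0.4812, -0.137, 0.0335]
tool_rot: [-3.138, -0.002, -1.5]
force: [-2.5, 1.9, 6.1]
width: 0.0597
t 2.775 tcp [ 0.4812 -0.137   0.0335] rot [-3.138e+00 -2.000e-03 -1.500e+00] w 0.0597 F [-2.5  1.9  6.1]
dp [-0.0017  0.002  -0.1707] rot [-0.0025 -0.0014  0.0001] rows 2.184782645121476 0.024199894431681045
tin 0.41632540722177325 -0.3351223411795396
jar 0.4962 -0.3396
bot 0.5760745927782267 -0.34407765882046043
```

```bash
python3 - <<'E'
from h import *
cv2.imwrite("pics/w2.png",optics.capture("wrist"))
a=optics.capture("scene")
cv2.imwrite("pics/s2.png",cv2.resize(a[100:300,150:400],None,fx=3,fy=3,interpolation=cv2.INTER_CUBIC))
go(.479,-.1355,.17,-1.5)
E
```

```text
t 2.875 tcp [ 0.4812 -0.137   0.0335] rot [-3.138e+00 -2.000e-03 -1.500e+00] w 0.0598 F [-0.8  2.3  6.1]
dp [-0.0017  0.002  -0.1707] rot [-0.0025 -0.0014  0.0001] rows 2.1847083804502963 0.024222668554807918
```

View pics/w2.png

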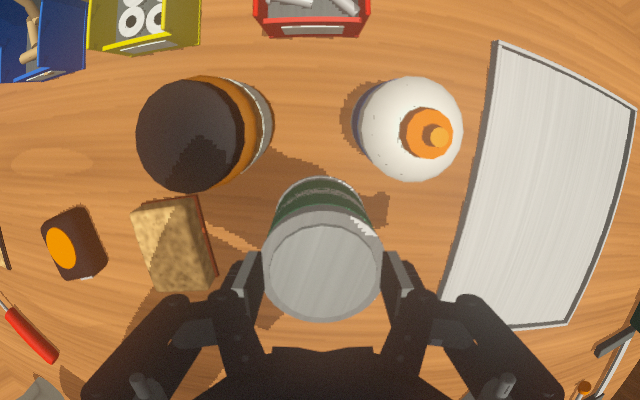

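View pics/s2.png

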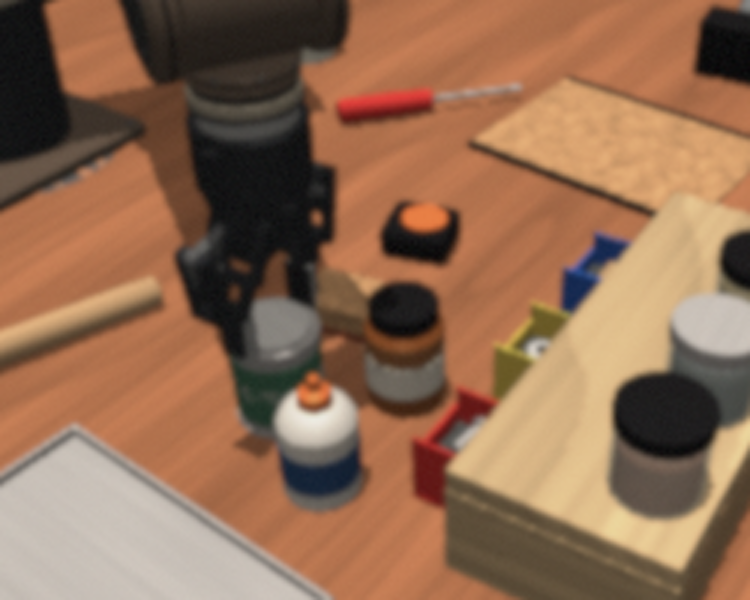

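```bash
python3 - <<'E'
from h import *
s=telemetry.observe()
a=cv2.imread("pics/w2.png")
for cx,cy,col in [(.479,-.1355,(0,0,255)),(s["tcp_pos"][0],s["tcp_pos"][1],(255,0,255))]:
  t=np.linspace(0,2*np.pi,60)
  P=np.c_[cx+.032*np.cos(t),cy+.032*np.sin(t),0*t+.08]
  cv2.polylines(a,[wproj(P,s["tcp_pos"],s["tool_rot"]).round().astype(int)],True,col,1)
cv2.imwrite("pics/w2b.png",a[150:,200:450].repeat(2,0).repeat(2,1))
E
```

```text
(no output)
```

View pics/w2b.png

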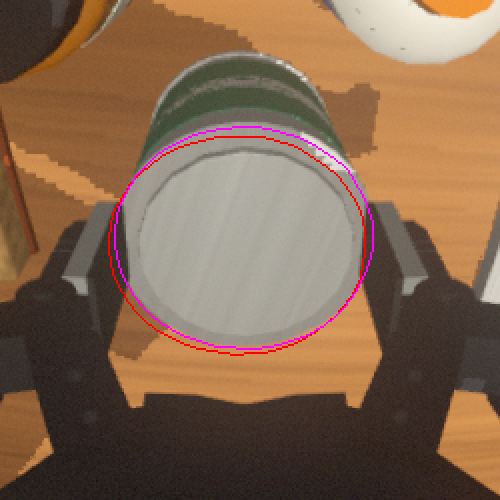

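The tin is centred between the pads. Lifting it.

```bash
python3 -m jog '[{"hand":1,"dp":[0,0,-0.03],"rotation":[0,0,0]},{"hand":1,"dp":[0,0,-0.07],"rotation":[0,0,0]},{"hand":1,"dp":[0,0,-0.12],"rotation":[0,0,0]},{"hand":1,"dp":[0,0,-0.16],"rotation":[0,0,0]},{"hand":1,"dp":[0,0,-0.16],"rotation":[0,0,0]}]'
python3 -c "
from h import *
go(.4163,-.3351,.159,-1.5)"
```

```text
t: 3.5
tcp_pos: [0.4815, -0.1374, 0.1623]
tool_rot: [-3.134, -0.005, -1.5]
force: [0.1, -0.3, -3.6]
width: 0.0596
t 3.5 tcp [ 0.4815 -0.1374  0.1623] rot [-3.134 -0.005 -1.5  ] w 0.0596 F [ 0.1 -0.3 -3.6]
dp [0.2407 0.0989 0.0045] rot [-0.0047 -0.003   0.0002] rows 3.3317072921249262 0.046923854575032765
```

```bash
python3 -m jog '[{"hand":1,"dp":[0.05,0.02,0],"rotation":[-0.005,-0.003,0]},{"hand":1,"dp":[0.12,0.05,0],"rotation":[-0.005,-0.003,0]},{"hand":1,"dp":[0.19,0.08,0],"rotation":[-0.005,-0.003,0]},{"hand":1,"dp":[0.24,0.099,0],"rotation":[-0.005,-0.003,0]},{"hand":1,"dp":[0.24,0.099,0.06],"rotation":[-0.005,-0.003,0]},{"hand":1,"dp":[0.24,0.099,0.11],"rotation":[-0.005,-0.003,0]},{"hand":1,"dp":[0.24,0.099,0.14],"rotation":[-0.005,-0.003,0]},{"hand":1,"dp":[0.24,0.099,0.14],"rotation":[-0.005,-0.003,0]}]'
python3 -c "
from h import *
go(.4163,-.3351,.037,-1.5)"
```

```text
t: 4.5
tcp_pos: [0.4113, -0.3304, 0.0422]
tool_rot: [3.128, 0.012, -1.5]
force: [-0.8, 0.3, -3.4]
width: 0.0599
t 4.5 tcp [ 0.4113 -0.3304  0.0422] rot [ 3.128  0.012 -1.5  ] w 0.0599 F [-0.8  0.3 -3.4]
dp [ 0.0063 -0.0059  0.0063] rot [0.0084 0.0076 0.    ] rows 0.13683320048039604 0.09495761404829836
```

```bash
python3 -m jog '[{"hand":1,"dp":[0,0,0],"rotation":[0,0,0]},{"hand":1,"dp":[0,0,0],"rotation":[0,0,0]}]'
python3 -c "
from h import *
go(.4163,-.3351,.037,-1.5)"
```

```text
t: 4.75
tcp_pos: [0.4148, -0.3342, 0.0479]
tool_rot: [3.135, 0.002, -1.5]
force: [-0.7, 0.2, -3.7]
width: 0.0597
t 4.75 tcp [ 0.4148 -0.3342  0.0479] rot [ 3.135e+00  2.000e-03 -1.500e+00] w 0.0597 F [-0.7  0.2 -3.7]
dp [ 0.0013 -0.0019  0.0137] rot [0.0039 0.0015 0.0002] rows 0.1773012966938476 0.035125806350279065
```

```bash
python3 -m jog '[{"hand":1,"dp":[0,0,0],"rotation":[0,0,0]},{"hand":1,"dp":[0,0,0],"rotation":[0,0,0]}]'
```

```text
t: 5.0
tcp_pos: [0.4143, -0.3336, 0.0471]
tool_rot: [3.135, 0.004, -1.5]
force: [0.2, -0.1, -3.5]
width: 0.0596
```

```bash
python3 -m jog '[{"hand":1,"dp":[0.002,-0.002,0.006],"rotation":[0.004,0.002,0]},{"hand":1,"dp":[0.002,-0.002,0.012],"rotation":[0.004,0.002,0]},{"hand":1,"dp":[0.002,-0.002,0.013],"rotation":[0.004,0.002,0]},{"hand":1,"dp":[0.002,-0.002,0.013],"rotation":[0.004,0.002,0]},{"hand":1,"dp":[0.002,-0.002,0.013],"rotation":[0.004,0.002,0]}]'
```

```text
t: 5.62
tcp_pos: [0.4159, -0.3348, 0.0367]
tool_rot: [3.14, 0.001, -1.5]
force: [-1.4, 2.8, 5.3]
width: 0.0599
```

```bash
python3 -m jog '[{"hand":-1,"dp":[0,0,0],"rotation":[0,0,0]},{"hand":-1,"dp":[0,0,0],"rotation":[0,0,0]},{"hand":-1,"dp":[0,0,0],"rotation":[0,0,0]},{"hand":-1,"dp":[0,0,0],"rotation":[0,0,0]},{"hand":-1,"dp":[0,0,-0.04],"rotation":[0,0,0]},{"hand":-1,"dp":[0,0,-0.1],"rotation":[0,0,0]},{"hand":-1,"dp":[0,0,-0.165],"rotation":[0,0,0]},{"hand":-1,"dp":[0,0,-0.165],"rotation":[0,0,0]}]'
python3 - <<'E'
from h import *
go(.5525,-.176,.17,-1.5)
s=telemetry.observe()
a=optics.capture("wrist")
for X in [(.4163,-.3351,.083),(.545,-.073,.088),(.5525,-.176,.096),(.601,-.09,.055),(.605,-.15,.055)]:
    p=wproj(X,s["tcp_pos"],s["tool_rot"])[0]; print(X,p.round(1))
    cv2.drawMarker(a,tuple(int(round(q)) for q in p),(255,0,255),0,8)
cv2.imwrite("pics/w3.png",a)
E
```

```text
t: 6.62
tcp_pos: [0.4182, -0.3377, 0.1739]
tool_rot: [-3.136, -0.008, -1.5]
force: [0.1, 0.2, 0.3]
width: 0.0852
t 6.625 tcp [ 0.4182 -0.3377  0.1739] rot [-3.136 -0.008 -1.5  ] w 0.0852 F [0.1 0.2 0.3]
dp [-0.1897 -0.1818  0.0044] rot [-0.0033 -0.0049  0.0002] rows 3.3634994874522337 0.049812336801501225
(0.4163, -0.3351, 0.083) [318.  196.5]
(0.545, -0.073, 0.088) [76.6 65.3]
(0.5525, -0.176, 0.096) [150.8  44.3]
(0.601, -0.09, 0.055) [110.1  17.6]
(0.605, -0.15, 0.055) [154.    5.8]
```

View pics/w3.png

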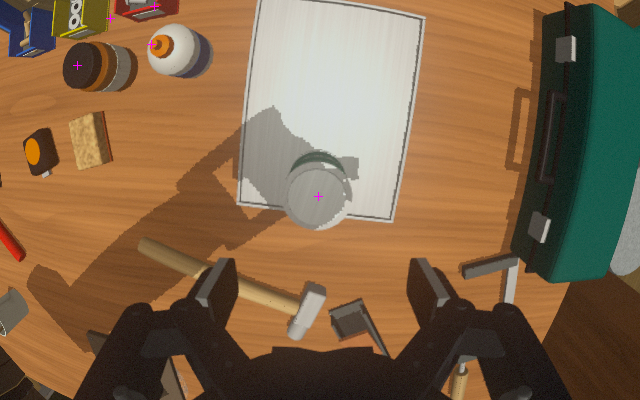

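The tin stands on the tray at (319,193). Next is the bottle.

```bash
python3 -m jog '[{"hand":-1,"dp":[-0.06,-0.057,0],"rotation":[-0.003,-0.005,0]},{"hand":-1,"dp":[-0.12,-0.115,0],"rotation":[-0.003,-0.005,0]},{"hand":-1,"dp":[-0.17,-0.165,0],"rotation":[-0.003,-0.005,0]},{"hand":-1,"dp":[-0.19,-0.182,0.004],"rotation":[-0.003,-0.005,0]},{"hand":-1,"dp":[-0.19,-0.182,0.004],"rotation":[-0.003,-0.005,0]},{"hand":-1,"dp":[-0.19,-0.182,0.004],"rotation":[-0.003,-0.005,0]},{"hand":-1,"dp":[-0.19,-0.182,0.004],"rotation":[-0.003,-0.005,0]}]'
python3 - <<'E'
from h import *
s=telemetry.observe()
a=optics.capture("wrist")
for X in [(.545,-.073,.088),(.5525,-.176,.096),(.601,-.09,.055),(.605,-.15,.055)]:
    p=wproj(X,s["tcp_pos"],s["tool_rot"])[0]; print(X,p.round(1))
    cv2.drawMarker(a,tuple(int(round(q)) for q in p),(255,0,255),0,8)
cv2.imwrite("pics/w4.png",a)
go(.5525,-.176,.028,-1.5)
E
```

```text
t: 7.55
tcp_pos: [0.5495, -0.1739, 0.1644]
tool_rot: [3.135, 0.01, -1.501]
force: [0.1, 0.1, -0.4]
width: 0.0854
(0.545, -0.073, 0.088) [210.2 195.7]
(0.5525, -0.176, 0.096) [325.3 198.1]
(0.601, -0.09, 0.055) [238. 130.]
(0.605, -0.15, 0.055) [301.2 128.5]
t 7.6 tcp [ 0.5496 -0.1739  0.1646] rot [ 3.135  0.009 -1.501] w 0.086 F [-0.2  0.4 -1.3]
dp [ 0.0045 -0.0045  0.1707] rot [ 0.0042  0.006  -0.0009] rows 2.1864647398775956 0.06254853354951498
```

View pics/w4.png

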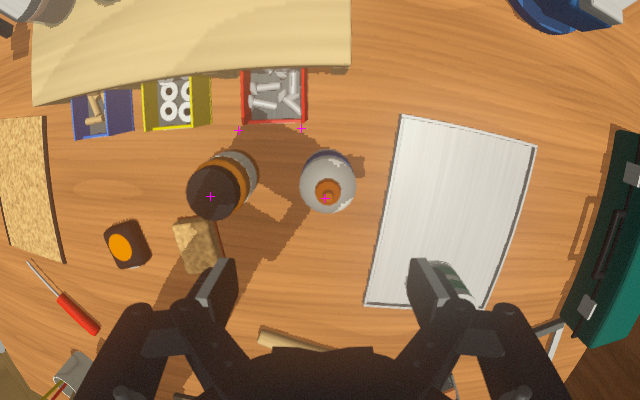

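```bash
python3 -m jog '[{"hand":-1,"dp":[0.0045,-0.006,0.05],"rotation":[0.004,0.006,0]},{"hand":-1,"dp":[0.0045,-0.006,0.1],"rotation":[0.004,0.006,0]},{"hand":-1,"dp":[0.0045,-0.006,0.14],"rotation":[0.004,0.006,0]},{"hand":-1,"dp":[0.0045,-0.006,0.16],"rotation":[0.004,0.006,0]},{"hand":-1,"dp":[0.0045,-0.006,0.16],"rotation":[0.004,0.006,0]},{"hand":-1,"dp":[0.0045,-0.006,0.16],"rotation":[0.004,0.006,0]},{"hand":-1,"dp":[0.0045,-0.006,0.16],"rotation":[0.004,0.006,0]},{"hand":-1,"dp":[0.0045,-0.006,0.16],"rotation":[0.004,0.006,0]}]'
python3 - <<'E'
from h import *
s=telemetry.observe()
a=optics.capture("wrist")
for X in [(.545,-.073,.088),(.553,-.176,.096)]:
    p=wproj(X,s["tcp_pos"],s["tool_rot"])[0]; print(X,p.round(1))
    cv2.drawMarker(a,tuple(int(round(q)) for q in p),(255,0,255),0,8)
cv2.imwrite("pics/w5.png",a)
go(.5535,-.176,.028,-1.5)
E
```

```text
t: 8.6
tcp_pos: [0.5551, -0.1754, 0.0379]
tool_rot: [-3.14, -0.001, -1.5]
force: [0.0, 1.2, 0.6]
width: 0.0854
(0.545, -0.073, 0.088) [135.3 273.4]
(0.553, -0.176, 0.096) [322.5 291.3]
t 8.65 tcp [ 0.5549 -0.1753  0.0376] rot [-3.14e+00 -1.00e-03 -1.50e+00] w 0.0857 F [ 0.7 -0.  -0.9]
dp [0.0008 0.0018 0.012 ] rot [-0.0008 -0.0005  0.0002] rows 0.15628787539838881 0.00831997411283483
```

View pics/w5.png

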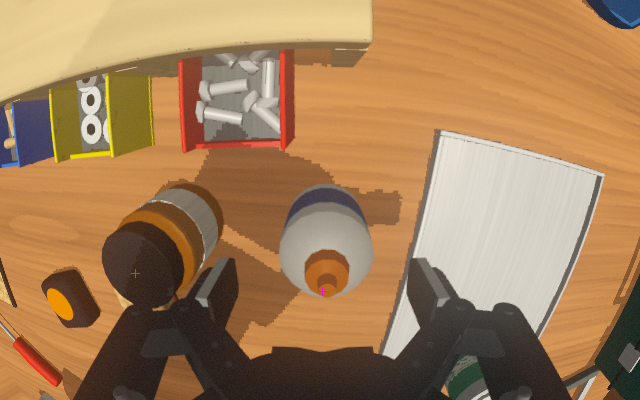

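```bash
python3 -m jog '[{"hand":-1,"dp":[0.003,0,0.006],"rotation":[0,0,0]},{"hand":-1,"dp":[0.003,0,0.011],"rotation":[0,0,0]},{"hand":-1,"dp":[0.003,0,0.011],"rotation":[0,0,0]},{"hand":1,"dp":[0.003,0,0.011],"rotation":[0,0,0]},{"hand":1,"dp":[0.003,0,0.011],"rotation":[0,0,0]},{"hand":1,"dp":[0.003,0,0.011],"rotation":[0,0,0]},{"hand":1,"dp":[0.003,0,0.011],"rotation":[0,0,0]},{"hand":1,"dp":[0.003,0,0.011],"rotation":[0,0,0]},{"hand":1,"dp":[0.003,0,0.011],"rotation":[0,0,0]},{"hand":1,"dp":[0.003,0,0.011],"rotation":[0,0,0]}]' 45
```

```text
t: 9.9
tcp_pos: [0.5552, -0.1777, 0.0286]
tool_rot: [-3.14, -0.001, -1.5]
force: [0.7, -0.2, 4.3]
width: 0.0449
```

```bash
python3 - <<'E'
from h import *
cv2.imwrite("pics/w6.png",optics.capture("wrist"))
a=optics.capture("scene")
cv2.imwrite("pics/s6.png",cv2.resize(a[130:300,170:400],None,fx=3.4,fy=3.4,interpolation=cv2.INTER_CUBIC))
E
```

```text
(no output)
```

View pics/w6.png

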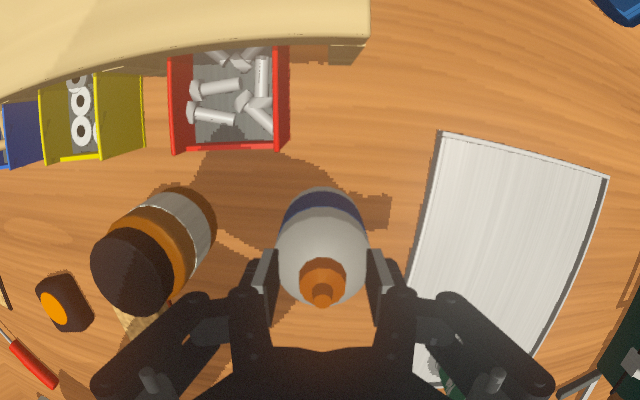

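View pics/s6.png

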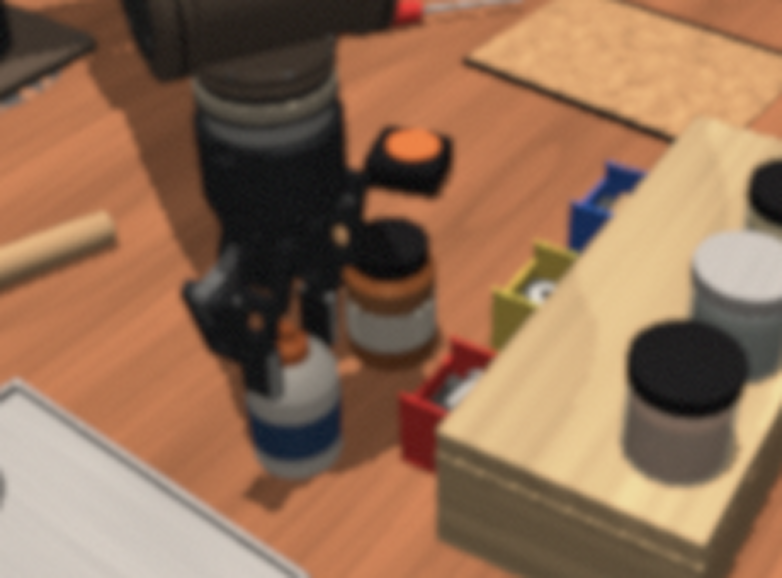

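The pads hold the bottle's white upper body at about (325,270) in the wrist view. I'll lift gently and check.

```bash
python3 -m jog '[{"hand":1,"dp":[0,0,-0.006],"rotation":[0,0,0]},{"hand":1,"dp":[0,0,-0.012],"rotation":[0,0,0]},{"hand":1,"dp":[0,0,-0.018],"rotation":[0,0,0]},{"hand":1,"dp":[0,0,-0.018],"rotation":[0,0,0]},{"hand":1,"dp":[0,0,-0.018],"rotation":[0,0,0]}]' 50
python3 - <<'E'
from h import *
cv2.imwrite("pics/w7.png",optics.capture("wrist"))
a=optics.capture("scene")
cv2.imwrite("pics/s7.png",cv2.resize(a[130:300,170:400],None,fx=3.4,fy=3.4,interpolation=cv2.INTER_CUBIC))
E
```

```text
t: 10.62
tcp_pos: [0.5544, -0.1774, 0.0422]
tool_rot: [3.141, 0.0, -1.5]
force: [0.4, -0.6, -3.3]
width: 0.0451
```

View pics/s7.png

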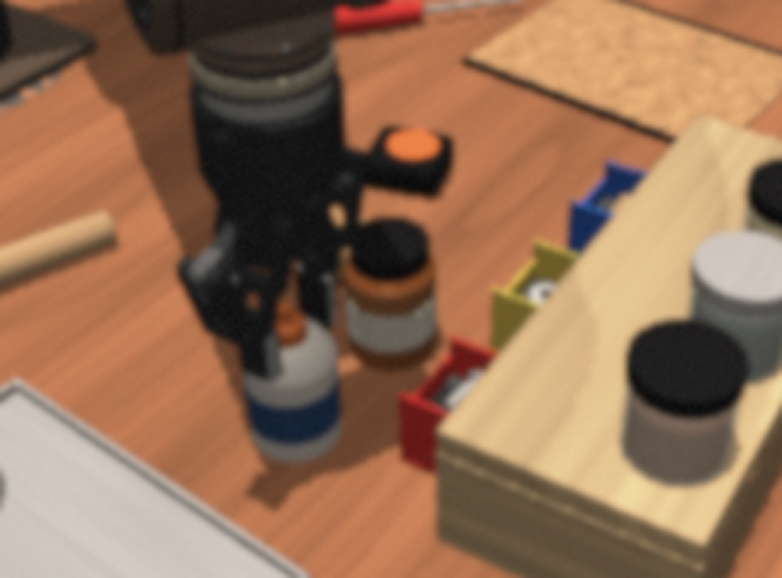

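View pics/w7.png

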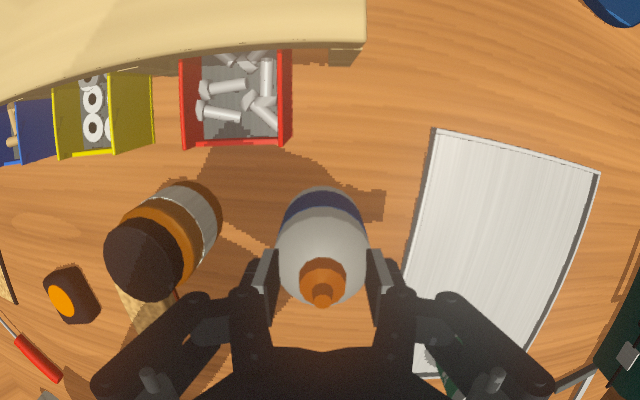

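The bottle lifted rigidly. Moving it to the tray.

```bash
python3 -m jog '[{"hand":1,"dp":[0,0,-0.03],"rotation":[0,0,0]},{"hand":1,"dp":[0.03,-0.002,-0.06],"rotation":[0,0,0]},{"hand":1,"dp":[0.08,-0.005,-0.07],"rotation":[0,0,0]},{"hand":1,"dp":[0.13,-0.008,-0.07],"rotation":[0,0,0]},{"hand":1,"dp":[0.18,-0.011,-0.07],"rotation":[0,0,0]},{"hand":1,"dp":[0.21,-0.012,-0.07],"rotation":[0,0,0]},{"hand":1,"dp":[0.21,-0.012,-0.05],"rotation":[0,0,0]},{"hand":1,"dp":[0.21,-0.012,-0.03],"rotation":[0,0,0]},{"hand":1,"dp":[0.21,-0.012,-0.01],"rotation":[0,0,0]},{"hand":1,"dp":[0.21,-0.012,0],"rotation":[0,0,0]},{"hand":1,"dp":[0.21,-0.012,0],"rotation":[0,0,0]},{"hand":1,"dp":[0.21,-0.012,0],"rotation":[0,0,0]}]'
python3 -c "
from h import *
go(.576,-.344,.0316,-1.5)"
```

```text
t: 12.22
tcp_pos: [0.5767, -0.3445, 0.0431]
tool_rot: [-3.141, -0.001, -1.499]
force: [-0.4, 0.6, -1.7]
width: 0.0442
t 12.225 tcp [ 0.5767 -0.3445  0.0431] rot [-3.141e+00 -1.000e-03 -1.499e+00] w 0.0442 F [-0.4  0.6 -1.7]
dp [-0.0007  0.0008  0.0144] rot [-0.0007 -0.0006  0.0004] rows 0.18517661118082893 0.008311360108741722
```

```bash
python3 -m jog '[{"hand":1,"dp":[0,0,0.006],"rotation":[0,0,0]},{"hand":1,"dp":[0,0,0.011],"rotation":[0,0,0]},{"hand":1,"dp":[0,0,0.0145],"rotation":[0,0,0]},{"hand":1,"dp":[0,0,0.0145],"rotation":[0,0,0]},{"hand":1,"dp":[0,0,0.0145],"rotation":[0,0,0]}]'
```

```text
t: 12.85
tcp_pos: [0.5769, -0.3444, 0.0317]
tool_rot: [-3.14, -0.0, -1.5]
force: [1.8, 2.4, 3.4]
width: 0.0444
```

```bash
python3 -m jog '[{"hand":-1,"dp":[0,0,0],"rotation":[0,0,0]},{"hand":-1,"dp":[0,0,0],"rotation":[0,0,0]},{"hand":-1,"dp":[0,0,0],"rotation":[0,0,0]},{"hand":-1,"dp":[0,0,0],"rotation":[0,0,0]},{"hand":-1,"dp":[0,0,-0.04],"rotation":[0,0,0]},{"hand":-1,"dp":[0,0,-0.09],"rotation":[0,0,0]},{"hand":-1,"dp":[0,0,-0.14],"rotation":[0,0,0]},{"hand":-1,"dp":[0,0,-0.17],"rotation":[0,0,0]},{"hand":-1,"dp":[0,0,-0.17],"rotation":[0,0,0]}]'
python3 - <<'E'
from h import *
go(.547,-.0745,.16,-1.5)
cv2.imwrite("pics/w8.png",optics.capture("wrist"))
E
```

```text
t: 13.98
tcp_pos: [0.5774, -0.3454, 0.1699]
tool_rot: [-3.137, -0.004, -1.5]
force: [-0.8, -0.3, -0.9]
width: 0.0853
t 13.975 tcp [ 0.5774 -0.3454  0.1699] rot [-3.137 -0.004 -1.5  ] w 0.0853 F [-0.8 -0.3 -0.9]
dp [-0.3406  0.0139  0.0109] rot [-0.0027 -0.0026  0.0002] rows 4.36508106135545 0.03132053392381081
```

View pics/w8.png

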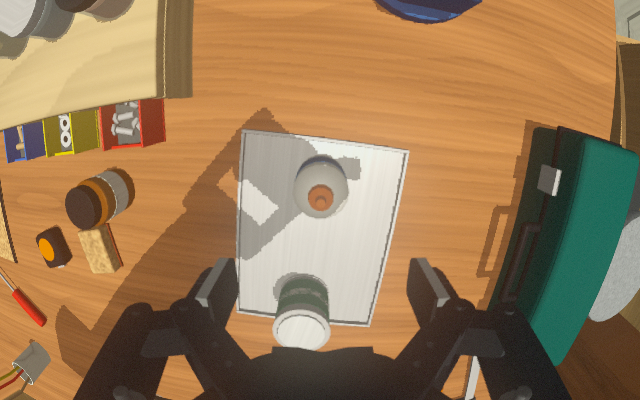

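The bottle (321,190) and the tin (302,320) both stand on the tray. Now the jar.

```bash
python3 -m jog '[{"hand":-1,"dp":[-0.06,0.003,0],"rotation":[0,0,0]},{"hand":-1,"dp":[-0.13,0.006,0],"rotation":[0,0,0]},{"hand":-1,"dp":[-0.2,0.01,0],"rotation":[0,0,0]},{"hand":-1,"dp":[-0.26,0.012,0],"rotation":[0,0,0]},{"hand":-1,"dp":[-0.31,0.014,0.01],"rotation":[-0.002,-0.002,0]},{"hand":-1,"dp":[-0.34,0.014,0.01],"rotation":[-0.002,-0.002,0]},{"hand":-1,"dp":[-0.34,0.014,0.01],"rotation":[-0.002,-0.002,0]},{"hand":-1,"dp":[-0.34,0.014,0.01],"rotation":[-0.002,-0.002,0]},{"hand":-1,"dp":[-0.34,0.014,0.01],"rotation":[-0.002,-0.002,0]}]'
python3 - <<'E'
from h import *
s=telemetry.observe()
a=optics.capture("wrist")
for X in [(.547,-.0745,.088),(.601,-.091,.055),(.606,-.151,.055)]:
    p=wproj(X,s["tcp_pos"],s["tool_rot"])[0]; print(X,p.round(1))
    cv2.drawMarker(a,tuple(int(round(q)) for q in p),(255,0,255),0,8)
cv2.imwrite("pics/w9.png",a)
go(.547,-.0745,.03,-1.5)
E
```

```text
t: 15.15
tcp_pos: [0.5455, -0.0748, 0.1583]
tool_rot: [3.138, 0.003, -1.501]
force: [0.1, 0.2, 0.5]
width: 0.0853
(0.547, -0.0745, 0.088) [321.8 199.2]
(0.601, -0.091, 0.055) [344.3 132.5]
(0.606, -0.151, 0.055) [409.  133.3]
t 15.2 tcp [ 0.5456 -0.0748  0.1585] rot [ 3.138e+00  3.000e-03 -1.501e+00] w 0.0854 F [ 0.3  0.6 -0.3]
dp [ 0.0003 -0.0023  0.1606] rot [ 0.0022  0.002  -0.0007] rows 2.055710062671962 0.02599067558143833
```

View pics/w9.png

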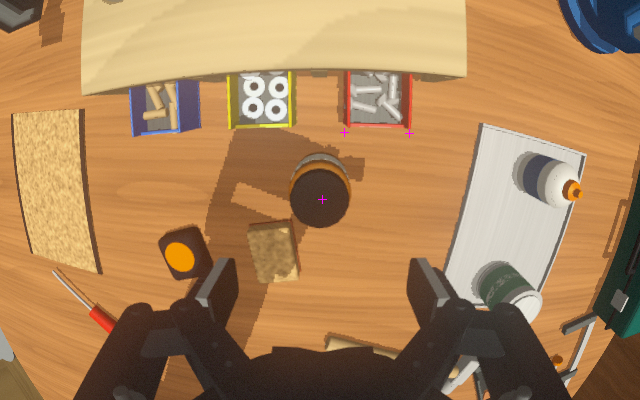

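The jar's lid is centred at (320,197), as predicted. Descending and gripping.

```bash
python3 -m jog '[{"hand":-1,"dp":[-0.001,-0.003,0.05],"rotation":[0.002,0.002,0]},{"hand":-1,"dp":[-0.001,-0.003,0.1],"rotation":[0.002,0.002,0]},{"hand":-1,"dp":[-0.001,-0.003,0.14],"rotation":[0.002,0.002,0]},{"hand":-1,"dp":[-0.001,-0.003,0.158],"rotation":[0.002,0.002,0]},{"hand":-1,"dp":[-0.001,-0.003,0.158],"rotation":[0.002,0.002,0]},{"hand":-1,"dp":[-0.001,-0.003,0.158],"rotation":[0.002,0.002,0]},{"hand":1,"dp":[-0.001,-0.003,0.158],"rotation":[0.002,0.002,0]},{"hand":1,"dp":[-0.001,-0.003,0.158],"rotation":[0.002,0.002,0]},{"hand":1,"dp":[-0.001,-0.003,0.158],"rotation":[0.002,0.002,0]},{"hand":1,"dp":[-0.001,-0.003,0.158],"rotation":[0.002,0.002,0]},{"hand":1,"dp":[-0.001,-0.003,0.158],"rotation":[0.002,0.002,0]},{"hand":1,"dp":[-0.001,-0.003,0.158],"rotation":[0.002,0.002,0]}]' 55
python3 - <<'E'
from h import *
cv2.imwrite("pics/w10.png",optics.capture("wrist"))
E
```

```text
t: 16.7
tcp_pos: [0.5485, -0.0726, 0.0339]
tool_rot: [-3.14, -0.001, -1.5]
force: [-1.1, 1.2, 5.6]
width: 0.0488
```

View pics/w10.png

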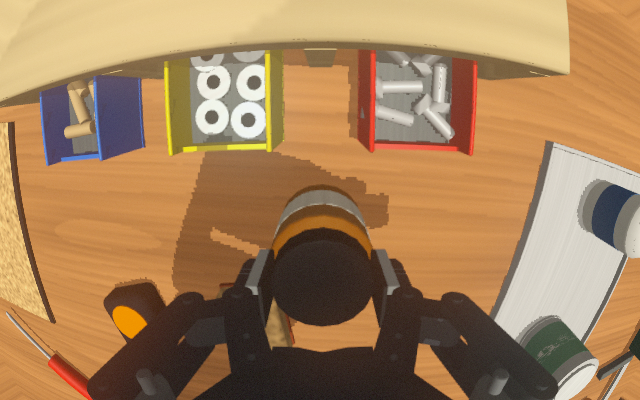

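```bash
python3 -m jog '[{"hand":1,"dp":[0,0,-0.03],"rotation":[0,0,0]},{"hand":1,"dp":[0,0,-0.07],"rotation":[0,0,0]},{"hand":1,"dp":[0.02,0.005,-0.11],"rotation":[0,0,0]},{"hand":1,"dp":[0.08,0.022,-0.14],"rotation":[0,0,0]},{"hand":1,"dp":[0.14,0.038,-0.145],"rotation":[0,0,0]},{"hand":1,"dp":[0.21,0.057,-0.145],"rotation":[0,0,0]},{"hand":1,"dp":[0.27,0.073,-0.145],"rotation":[0,0,0]},{"hand":1,"dp":[0.31,0.084,-0.145],"rotation":[0,0,0]},{"hand":1,"dp":[0.328,0.089,-0.145],"rotation":[0,0,0]},{"hand":1,"dp":[0.328,0.089,-0.145],"rotation":[0,0,0]},{"hand":1,"dp":[0.328,0.089,-0.145],"rotation":[0,0,0]},{"hand":1,"dp":[0.328,0.089,-0.145],"rotation":[0,0,0]}]'
python3 -c "
from h import *
go(.4962,-.3396,.037,-1.5)"
```

```text
t: 18.25
tcp_pos: [0.4955, -0.3379, 0.1482]
tool_rot: [3.141, 0.0, -1.498]
force: [0.3, 0.8, -3.8]
width: 0.0489
t 18.25 tcp [ 0.4955 -0.3379  0.1482] rot [ 3.141  0.    -1.498] w 0.0489 F [ 0.3  0.8 -3.8]
dp [ 0.0023 -0.0007  0.1391] rot [0.0001 0.0003 0.0013] rows 1.7802191168202117 0.010974198931533731
```

```bash
python3 -m jog '[{"hand":1,"dp":[0.002,-0.001,0.04],"rotation":[0,0,0]},{"hand":1,"dp":[0.002,-0.001,0.08],"rotation":[0,0,0]},{"hand":1,"dp":[0.002,-0.001,0.11],"rotation":[0,0,0]},{"hand":1,"dp":[0.002,-0.001,0.125],"rotation":[0,0,0]},{"hand":1,"dp":[0.002,-0.001,0.125],"rotation":[0,0,0]},{"hand":1,"dp":[0.002,-0.001,0.125],"rotation":[0,0,0]},{"hand":1,"dp":[0.002,-0.001,0.132],"rotation":[0,0,0]},{"hand":1,"dp":[0.002,-0.001,0.138],"rotation":[0,0,0]},{"hand":1,"dp":[0.002,-0.001,0.138],"rotation":[0,0,0]},{"hand":1,"dp":[0.002,-0.001,0.138],"rotation":[0,0,0]}]'
```

```text
t: 19.5
tcp_pos: [0.496, -0.3408, 0.0379]
tool_rot: [3.142, 0.0, -1.5]
force: [0.1, 0.5, -2.8]
width: 0.0487
```

```bash
python3 -m jog '[{"hand":1,"dp":[0,0,0.001],"rotation":[0,0,0]},{"hand":1,"dp":[0,0,0.002],"rotation":[0,0,0]},{"hand":1,"dp":[0,0,0.002],"rotation":[0,0,0]}]'
```

```text
t: 19.88
tcp_pos: [0.4963, -0.341, 0.0369]
tool_rot: [-3.141, -0.0, -1.5]
force: [-0.2, 1.5, -0.3]
width: 0.0491
```

Contact has begun: the force went from -2.8 to -0.3 N. Releasing and retreating, then looking at everything.

```bash
python3 -m jog '[{"hand":-1,"dp":[0,0,0],"rotation":[0,0,0]},{"hand":-1,"dp":[0,0,0],"rotation":[0,0,0]},{"hand":-1,"dp":[0,0,0],"rotation":[0,0,0]},{"hand":-1,"dp":[0,0,0],"rotation":[0,0,0]},{"hand":-1,"dp":[0,0,-0.04],"rotation":[0,0,0]},{"hand":-1,"dp":[0,0,-0.09],"rotation":[0,0,0]},{"hand":-1,"dp":[0,0,-0.14],"rotation":[0,0,0]},{"hand":-1,"dp":[0,0,-0.17],"rotation":[0,0,0]},{"hand":-1,"dp":[0,0,-0.17],"rotation":[0,0,0]}]'
python3 - <<'E'
from h import *
go(.60,-.12,.17,-1.5)
cv2.imwrite("pics/w11.png",optics.capture("wrist"))
E
```

```text
t: 21.0
tcp_pos: [0.4973, -0.342, 0.1752]
tool_rot: [-3.138, -0.004, -1.5]
force: [0.1, 0.5, -0.8]
width: 0.0853
t 21.0 tcp [ 0.4973 -0.342   0.1752] rot [-3.138 -0.004 -1.5  ] w 0.0853 F [ 0.1  0.5 -0.8]
dp [-0.2677 -0.1478  0.0059] rot [-0.0024 -0.0027  0.0002] rows 3.9146932025618755 0.030456955799030707
```

View pics/w11.png

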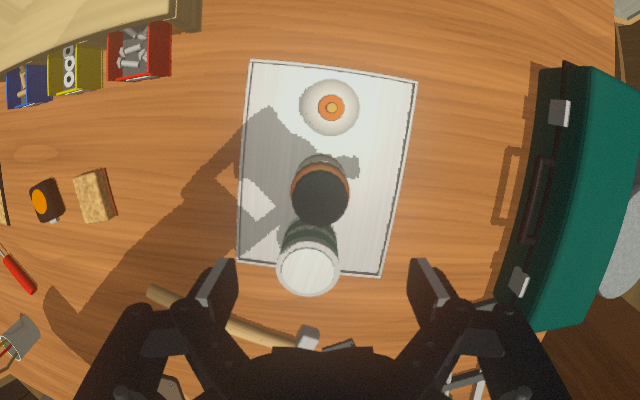

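```bash
python3 -m jog '[{"hand":-1,"dp":[-0.04,-0.022,0],"rotation":[-0.002,-0.002,0]},{"hand":-1,"dp":[-0.1,-0.055,0],"rotation":[-0.002,-0.002,0]},{"hand":-1,"dp":[-0.16,-0.088,0],"rotation":[-0.002,-0.002,0]},{"hand":-1,"dp":[-0.22,-0.121,0],"rotation":[-0.002,-0.002,0]},{"hand":-1,"dp":[-0.255,-0.141,0],"rotation":[-0.002,-0.002,0]},{"hand":-1,"dp":[-0.267,-0.148,0],"rotation":[-0.002,-0.002,0]},{"hand":-1,"dp":[-0.267,-0.148,0],"rotation":[-0.002,-0.002,0]},{"hand":-1,"dp":[-0.267,-0.148,0],"rotation":[-0.002,-0.002,0]},{"hand":-1,"dp":[-0.267,-0.148,0],"rotation":[-0.002,-0.002,0]},{"hand":-1,"dp":[-0.267,-0.148,0],"rotation":[-0.002,-0.002,0]}]'
python3 - <<'E'
from h import *
s=telemetry.observe()
print(s["tcp_pos"],s["tool_rot"])
a=optics.capture("wrist")
cv2.imwrite("pics/w12raw.png",a)
for X in [(.606,-.091,.055),(.610,-.151,.055),(.634,-.1215,.055)]:
    p=wproj(X,s["tcp_pos"],s["tool_rot"])[0]; print(X,p.round(1))
    cv2.drawMarker(a,tuple(int(round(q)) for q in p),(255,0,255),0,8)
cv2.imwrite("pics/w12.png",a[50:250,200:440].repeat(3,0).repeat(3,1))
t=optics.capture("top")
cv2.imwrite("pics/t12.png",cv2.resize(t[140:300,330:530],None,fx=3.5,fy=3.5))
E
```

```text
t: 22.3
tcp_pos: [0.5987, -0.1202, 0.1724]
tool_rot: [3.138, 0.003, -1.501]
force: [0.1, 0.4, -0.3]
width: 0.0851
[ 0.59874585 -0.12020115  0.17241911] [ 3.13849779e+00  3.03419031e-03 -1.50099112e+00]
(0.606, -0.091, 0.055) [293. 177.]
(0.61, -0.151, 0.055) [354.3 177.2]
(0.634, -0.1215, 0.055) [326.1 150.9]
```

View pics/w12.png

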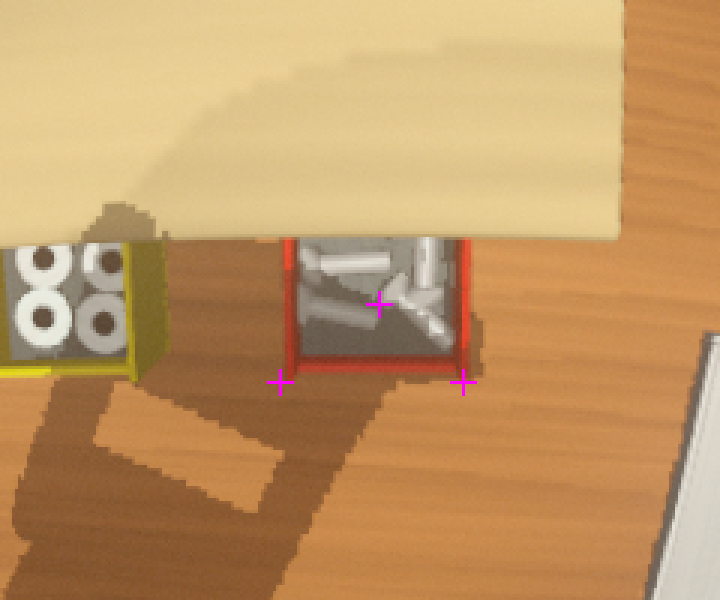

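View pics/t12.png

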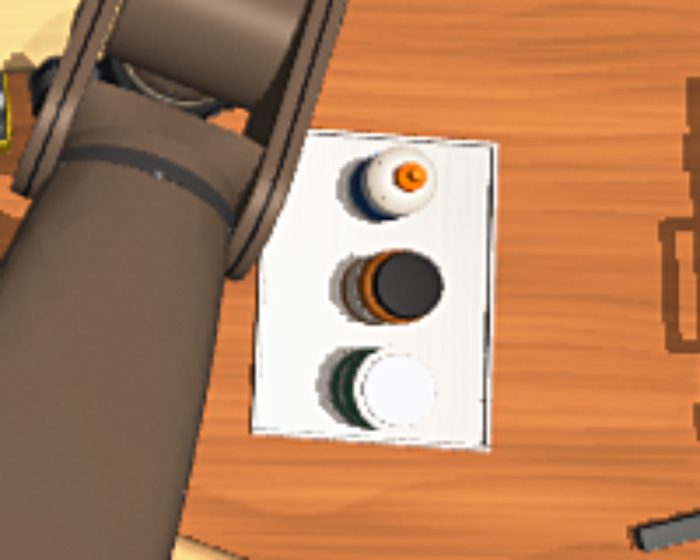

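```bash
python3 -c "
from h import *
p=pt('top',330+395.5/3.5-.5,140+388.5/3.5-.5,.083)[:2]-[.4962,-.3396];c,s=np.cos(.056),np.sin(.056)
print('tin in tray',c*p[0]-s*p[1],s*p[0]+c*p[1])
go(.631,-.1218,.023,-1.5)"
```

```text
tin in tray -0.08107141468539238 0.005170282637238268
t 22.4 tcp [ 0.5989 -0.1199  0.1725] rot [ 3.139e+00  3.000e-03 -1.500e+00] w 0.0855 F [ 0.2 -0.1 -0.1]
dp [ 0.0058 -0.0404  0.1867] rot [ 0.0019  0.0019 -0.0003] rows 2.4463460417025122 0.022766730419861096
```

```bash
python3 -m jog '[{"hand":-1,"dp":[0.006,-0.04,0.02],"rotation":[0.002,0.002,0]},{"hand":-1,"dp":[0.006,-0.04,0.06],"rotation":[0.002,0.002,0]},{"hand":-1,"dp":[0.006,-0.04,0.1],"rotation":[0.002,0.002,0]},{"hand":-1,"dp":[0.006,-0.04,0.13],"rotation":[0.002,0.002,0]},{"hand":-1,"dp":[0.006,-0.04,0.145],"rotation":[0.002,0.002,0]},{"hand":-1,"dp":[0.006,-0.04,0.145],"rotation":[0.002,0.002,0]},{"hand":-1,"dp":[0.006,-0.04,0.145],"rotation":[0.002,0.002,0]},{"hand":-1,"dp":[0.006,-0.04,0.145],"rotation":[0.002,0.002,0]}]'
python3 - <<'E'
from h import *
go(.631,-.1218,.023,-1.5)
cv2.imwrite("pics/w13.png",optics.capture("wrist"))
E
```

```text
t: 23.4
tcp_pos: [0.6318, -0.1219, 0.0578]
tool_rot: [-3.139, -0.001, -1.5]
force: [0.6, 0.3, 0.1]
width: 0.0851
t 23.4 tcp [ 0.6318 -0.1219  0.0578] rot [-3.139e+00 -1.000e-03 -1.500e+00] w 0.0851 F [0.6 0.3 0.1]
dp [-0.0002  0.0011  0.0435] rot [-0.0015 -0.0007  0.0002] rows 0.557038642195465 0.014044139343419228
```

View pics/w13.png

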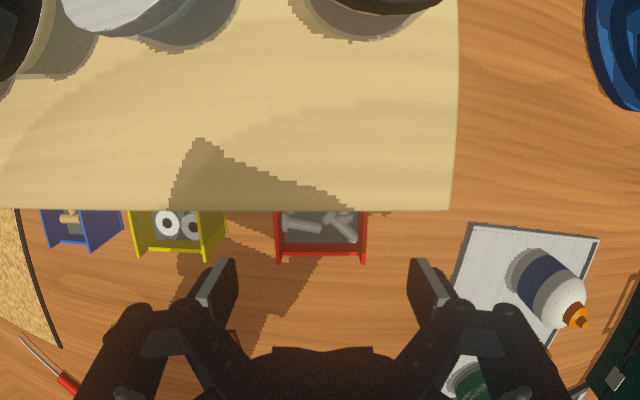

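The bin (275..367) is centred between the fingers. Lowering the last 34 mm and gripping.

```bash
python3 -m jog '[{"hand":-1,"dp":[0,0.002,0.015],"rotation":[-0.001,0,0]},{"hand":-1,"dp":[0,0.002,0.03],"rotation":[-0.001,0,0]},{"hand":-1,"dp":[0,0.002,0.042],"rotation":[-0.001,0,0]},{"hand":-1,"dp":[0,0.002,0.042],"rotation":[-0.001,0,0]},{"hand":-1,"dp":[0,0.002,0.042],"rotation":[-0.001,0,0]},{"hand":1,"dp":[0,0.002,0.042],"rotation":[-0.001,0,0]},{"hand":1,"dp":[0,0.002,0.042],"rotation":[-0.001,0,0]},{"hand":1,"dp":[0,0.002,0.042],"rotation":[-0.001,0,0]},{"hand":1,"dp":[0,0.002,0.042],"rotation":[-0.001,0,0]},{"hand":1,"dp":[0,0.002,0.042],"rotation":[-0.001,0,0]}]' 50
python3 - <<'E'
from h import *
go(.631,-.1218,.023,-1.5)
cv2.imwrite("pics/w14.png",optics.capture("wrist"))
E
```

```text
t: 24.7
tcp_pos: [0.6293, -0.1216, 0.0227]
tool_rot: [3.14, 0.0, -1.5]
force: [-1.0, -0.6, 0.1]
width: -0.0
t 24.7 tcp [ 0.6293 -0.1216  0.0227] rot [ 3.14  0.   -1.5 ] w -0.0 F [-1.  -0.6  0.1]
dp [ 0.0004 -0.0022 -0.0004] rot [0.001  0.     0.0002] rows 0.028400839130266923 0.008346497649754961
```

View pics/w14.png

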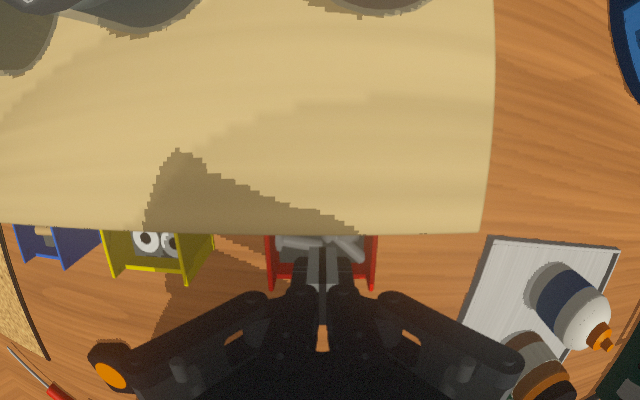

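```bash
python3 - <<'E'
from h import *
s=telemetry.observe()
a=cv2.imread("pics/w14.png")
T=s["tcp_pos"]
print("tip",wproj(T,T,s["tool_rot"]))
for X in [(.609,-.093,.055),(.613,-.153,.055),(.609,-.093,0),(.613,-.153,0)]:
    p=wproj(X,T,s["tool_rot"])[0]; print(X,p.round(1))
    cv2.drawMarker(a,tuple(int(round(q)) for q in p),(255,0,255),0,8)
cv2.imwrite("pics/w14b.png",a[200:360,220:420].repeat(4,0).repeat(4,1)[:600])
b=optics.capture("scene")
cv2.imwrite("pics/s14.png",cv2.resize(b[130:300,220:400],None,fx=4,fy=3.5,interpolation=cv2.INTER_CUBIC))
E
```

```text
tip [[321.54546618 235.77220448]]
(0.609, -0.093, 0.055) [268.3 288.1]
(0.613, -0.153, 0.055) [374.9 288.4]
(0.609, -0.093, 0) [280.1 245.5]
(0.613, -0.153, 0) [363.4 245.8]
```

View pics/w14b.png

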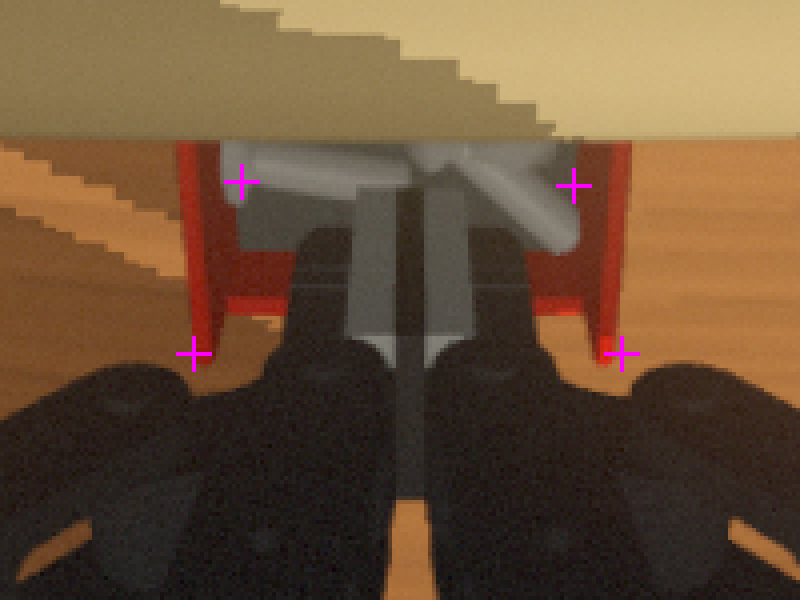

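View pics/s14.png

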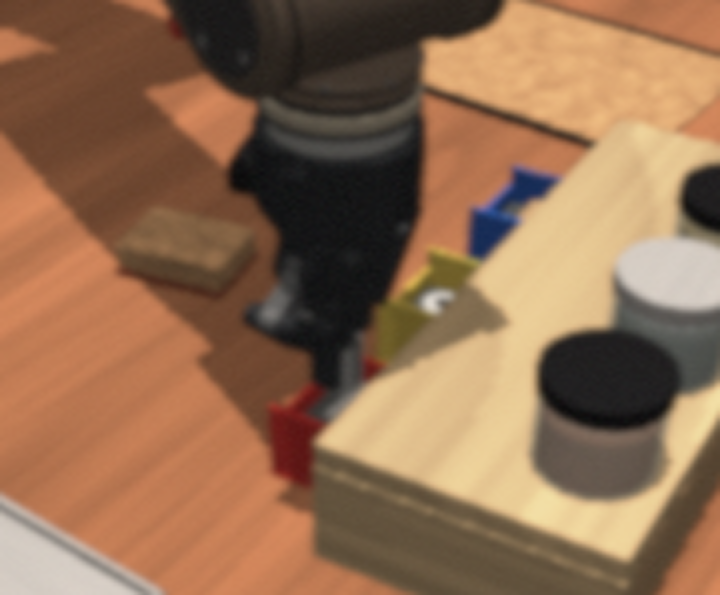

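```bash
python3 - <<'E'
from h import *
from scipy.optimize import least_squares
obs=np.array([(250,60),(417,83),(237,262),(381,277)])
X=np.array([(.6249,-.2522,.01),(.6152,-.4414,.01),(.3768,-.2383,.01),(.3678,-.4266,.01)])
T=np.array([.4973,-.342,.1752]);r=np.array([-3.138,-.004,-1.5])
print(wproj(X,T,r).round(1))
f=lambda q:(wproj(X,T+q[:3],r+np.r_[q[3:]])-obs).ravel()
q=least_squares(lambda q:f(np.r_[q,0,0,0]),np.zeros(3)).x;print(q,f(np.r_[q,0,0,0]).round(1))
q=least_squares(f,np.zeros(6)).x;print(q,f(q).round(1))
# closed tip pixel: what z along tool axis matches row 247
s=telemetry.observe()
for dy in (-.011,0,.011):
  for dz in (0,.01,.02,.03):
    M=R.from_euler("xyz",s["tool_rot"])
    print(dy,dz,wproj(s["tcp_pos"]+M.apply([0,dy,-dz]),s["tcp_pos"],s["tool_rot"]).round(0))
E
```

```text
[[247.9  59.5]
 [417.4  81.1]
 [235.  262.3]
 [379.  277.6]]
[0.00096644 0.00186192 0.00328624] [ 0.1  0.7  1.  -0.7 -0.  -0.1 -1.1 -0.1]
[-0.00148195  0.00353027  0.00373271  0.0117165  -0.00938865 -0.0010159 ] [ 0.4  0.7  0.4 -0.9 -0.1  0.4 -0.8 -0.2]
-0.011 0 [[322. 219.]]
-0.011 0.01 [[321. 226.]]
-0.011 0.02 [[321. 233.]]
-0.011 0.03 [[321. 240.]]
0 0 [[322. 236.]]
0 0.01 [[322. 243.]]
0 0.02 [[321. 250.]]
0 0.03 [[321. 259.]]
0.011 0 [[322. 251.]]
0.011 0.01 [[322. 259.]]
0.011 0.02 [[322. 267.]]
0.011 0.03 [[321. 276.]]
```

The gripper shut without holding the bin: its tips passed over the rim and the bin did not move. The visible tips at (322,247) look higher than the nominal TCP. I'll raise straight up and measure the shut fingers in free air.

```bash
python3 -m jog '[{"hand":1,"dp":[0,0,-0.02],"rotation":[0,0,0]},{"hand":1,"dp":[0,0,-0.05],"rotation":[0,0,0]},{"hand":1,"dp":[0,0,-0.08],"rotation":[0,0,0]},{"hand":1,"dp":[0,0,-0.08],"rotation":[0,0,0]},{"hand":1,"dp":[0,0,-0.08],"rotation":[0,0,0]},{"hand":1,"dp":[0,0,-0.08],"rotation":[0,0,0]}]'
python3 - <<'E'
from h import *
s=telemetry.observe();print(s["tcp_pos"],s["tool_rot"])
a=optics.capture("wrist")
M=R.from_euler("xyz",s["tool_rot"])
for i,X in enumerate([(.609,-.093,.055),(.613,-.153,.055)]):
    p=wproj(X,s["tcp_pos"],s["tool_rot"])[0]
    cv2.drawMarker(a,tuple(int(round(q)) for q in p),(255,0,255),0,8)
for dz in (0,.0187):
    p=wproj(s["tcp_pos"]+M.apply([0,0,-dz]),s["tcp_pos"],s["tool_rot"])[0]
    cv2.drawMarker(a,tuple(int(round(q)) for q in p),(0,255,0),0,8)
cv2.imwrite("pics/w15.png",a[150:350,220:420].repeat(3,0).repeat(3,1))
b=optics.capture("scene")
M2=b.copy()
for dz in (0,.0187,.0727):
    p=proj("scene",s["tcp_pos"]+[0,0,dz])[0];print(p)
    cv2.drawMarker(M2,tuple(int(round(q)) for q in p),(0,255,0),0,4)
cv2.imwrite("pics/s15.png",cv2.resize(M2[130:300,220:400],None,fx=4,fy=3.5,interpolation=cv2.INTER_CUBIC))
E
```

```text
t: 25.55
tcp_pos: [0.6284, -0.1213, 0.0852]
tool_rot: [3.138, 0.001, -1.5]
force: [-0.4, 0.2, 0.1]
width: -0.0001
[ 0.62835577 -0.12130383  0.08516465] [ 3.13762066e+00  1.05740790e-03 -1.49973905e+00]
[303.76327763 228.78085756]
[303.80889127 221.4124595 ]
[303.94885285 198.80315717]
```

View pics/w15.png

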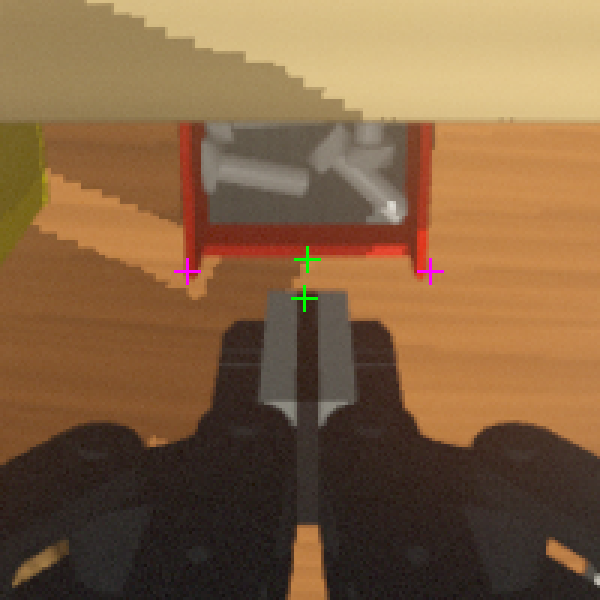

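View pics/s15.png

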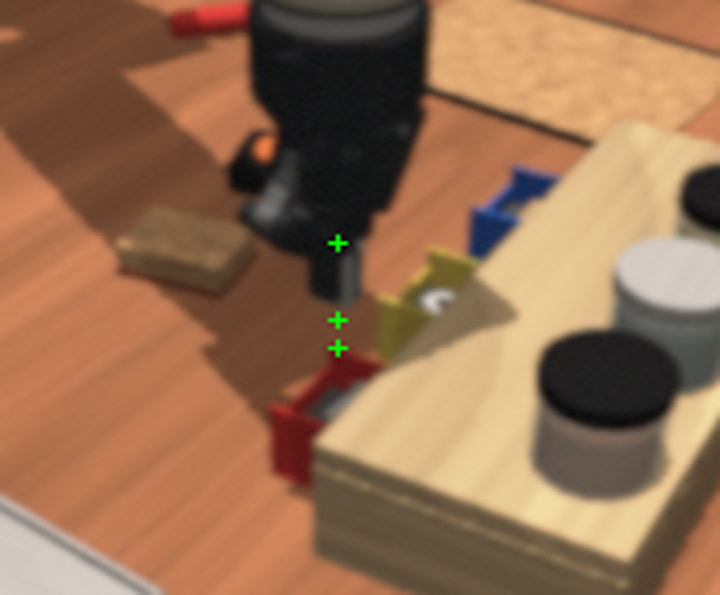

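Both views put the shut tips about 30 mm above the nominal TCP: (338,300) in the scene crop against the marker at (338,348). That also explains the high grips. So the bin grip needs TCP z of about -0.004. I'll open, descend in steps and watch the force.

```bash
python3 -m jog '[{"hand":-1,"dp":[0,-0.001,0],"rotation":[0,0,0]},{"hand":-1,"dp":[0,-0.001,0],"rotation":[0,0,0]},{"hand":-1,"dp":[0,-0.001,0],"rotation":[0,0,0]},{"hand":-1,"dp":[0,-0.001,0],"rotation":[0,0,0]},{"hand":-1,"dp":[0,-0.001,0.03],"rotation":[0.002,0,0]},{"hand":-1,"dp":[0,-0.001,0.06],"rotation":[0.002,0,0]},{"hand":-1,"dp":[0,-0.001,0.08],"rotation":[0.002,0,0]},{"hand":-1,"dp":[0,-0.001,0.095],"rotation":[0.002,0,0]},{"hand":-1,"dp":[0,-0.001,0.1],"rotation":[0.002,0,0]},{"hand":-1,"dp":[0,-0.001,0.1],"rotation":[0.002,0,0]},{"hand":-1,"dp":[0,-0.001,0.1],"rotation":[0.002,0,0]}]'
python3 - <<'E'
from h import *
s=telemetry.observe()
b=optics.capture("scene")
cv2.imwrite("pics/s16.png",cv2.resize(b[130:300,220:400],None,fx=4,fy=3.5,interpolation=cv2.INTER_CUBIC))
E
```

```text
t: 27.02
tcp_pos: [0.6308, -0.1218, 0.0076]
tool_rot: [-3.138, -0.001, -1.5]
force: [0.0, -0.5, -0.1]
width: 0.0855
```

View pics/s16.png

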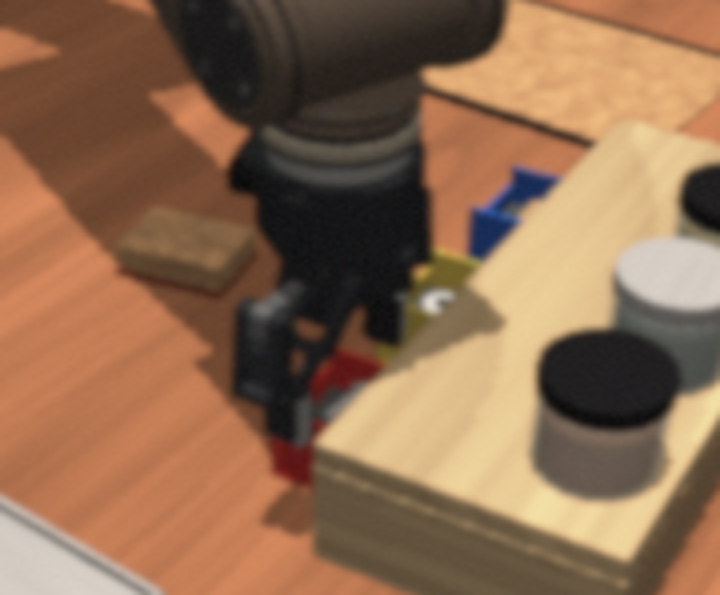

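```bash
python3 -m jog '[{"hand":-1,"dp":[0,0,0.004],"rotation":[-0.002,0,0]},{"hand":-1,"dp":[0,0,0.008],"rotation":[-0.002,0,0]},{"hand":-1,"dp":[0,0,0.013],"rotation":[-0.002,0,0]},{"hand":-1,"dp":[0,0,0.013],"rotation":[-0.002,0,0]},{"hand":-1,"dp":[0,0,0.013],"rotation":[-0.002,0,0]}]'
```

```text
t: 27.7
tcp_pos: [0.63, -0.1215, -0.0039]
tool_rot: [3.14, 0.0, -1.5]
force: [-0.5, 0.1, -0.3]
width: 0.0853
```

No contact. Closing.

```bash
python3 -m jog '[{"hand":1,"dp":[0,0,0],"rotation":[0,0,0]},{"hand":1,"dp":[0,0,0],"rotation":[0,0,0]},{"hand":1,"dp":[0,0,0],"rotation":[0,0,0]},{"hand":1,"dp":[0,0,0],"rotation":[0,0,0]},{"hand":1,"dp":[0,0,0],"rotation":[0,0,0]}]' 50
python3 - <<'E'
from h import *
s=telemetry.observe()
cv2.imwrite("pics/w17.png",optics.capture("wrist"))
b=optics.capture("scene")
cv2.imwrite("pics/s17.png",cv2.resize(b[130:300,220:400],None,fx=4,fy=3.5,interpolation=cv2.INTER_CUBIC))
E
```

```text
t: 28.32
tcp_pos: [0.6303, -0.1217, -0.0032]
tool_rot: [3.141, -0.0, -1.5]
force: [-0.4, 0.6, 4.2]
width: 0.0589
```

View pics/w17.png

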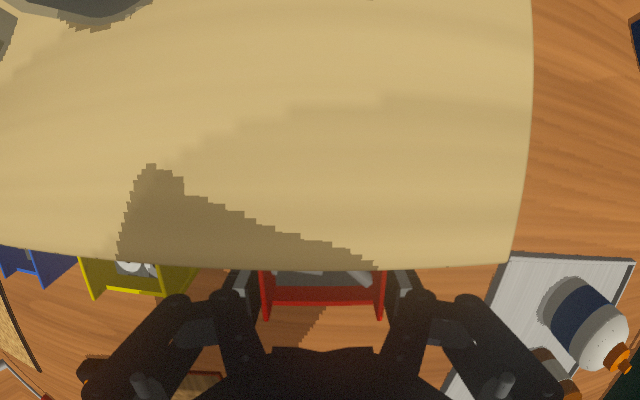

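View pics/s17.png

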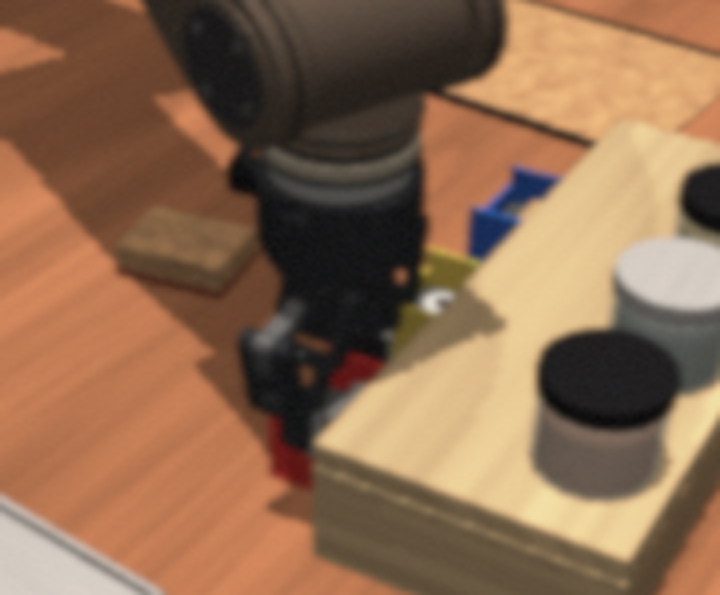

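The bin is gripped at 59 mm width. Drawing it straight out 130 mm along tool +y.

```bash
python3 -m jog '[{"hand":1,"dp":[0,0.01,0],"rotation":[0,0,0]},{"hand":1,"dp":[0,0.03,0],"rotation":[0,0,0]},{"hand":1,"dp":[0,0.055,0],"rotation":[0,0,0]},{"hand":1,"dp":[0,0.08,0],"rotation":[0,0,0]},{"hand":1,"dp":[0,0.105,0],"rotation":[0,0,0]},{"hand":1,"dp":[0,0.13,0],"rotation":[0,0,0]},{"hand":1,"dp":[0,0.15,0],"rotation":[0,0,0]},{"hand":1,"dp":[0,0.163,0],"rotation":[0,0,0]},{"hand":1,"dp":[0,0.163,0],"rotation":[0,0,0]},{"hand":1,"dp":[0,0.163,0],"rotation":[0,0,0]},{"hand":1,"dp":[0,0.163,0],"rotation":[0,0,0]}]'
python3 - <<'E'
from h import *
s=telemetry.observe()
cv2.imwrite("pics/w18.png",optics.capture("wrist"))
b=optics.capture("scene")
cv2.imwrite("pics/s18.png",cv2.resize(b[100:300,180:400],None,fx=3.4,fy=3,interpolation=cv2.INTER_CUBIC))
E
```

```text
t: 29.8
tcp_pos: [0.4987, -0.1311, -0.0033]
tool_rot: [3.136, 0.0, -1.5]
force: [-3.7, -1.0, 8.8]
width: 0.0587
```

View pics/w18.png

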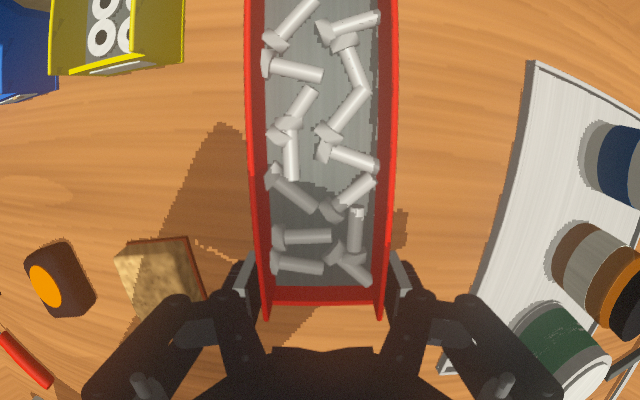

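View pics/s18.png

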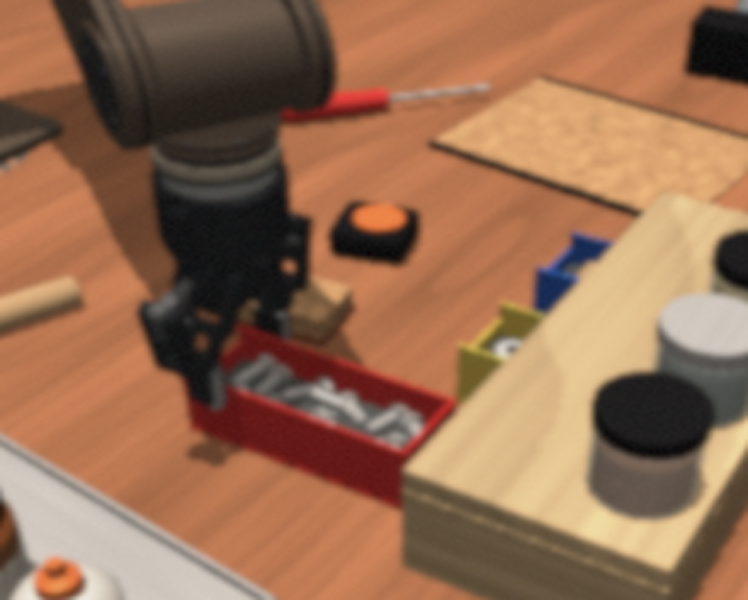

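The bin is out, and its rear clears the board at about (450,400) in the scene crop. I'll release it and regrip at mid-length so it carries level.

```bash
python3 -m jog '[{"hand":-1,"dp":[0,0,0],"rotation":[0,0,0]},{"hand":-1,"dp":[0,0,0],"rotation":[0,0,0]},{"hand":-1,"dp":[0,0,0],"rotation":[0,0,0]},{"hand":-1,"dp":[0,0,0],"rotation":[0,0,0]},{"hand":-1,"dp":[0,-0.02,0],"rotation":[0.003,0,0]},{"hand":-1,"dp":[0,-0.045,0.003],"rotation":[0.003,0,0]},{"hand":-1,"dp":[0,-0.068,0.007],"rotation":[0.003,0,0]},{"hand":-1,"dp":[0,-0.077,0.01],"rotation":[0.003,0,0]},{"hand":-1,"dp":[0,-0.077,0.01],"rotation":[0.003,0,0]},{"hand":-1,"dp":[0,-0.077,0.01],"rotation":[0.003,0,0]},{"hand":-1,"dp":[0,-0.077,0.01],"rotation":[0.003,0,0]}]'
python3 -c "
from h import *
cv2.imwrite('pics/w19.png',optics.capture('wrist'))"
```

```text
t: 31.28
tcp_pos: [0.5609, -0.1265, -0.0116]
tool_rot: [-3.139, 0.0, -1.5]
force: [-0.3, -0.1, -0.2]
width: 0.0854
```

View pics/w19.png

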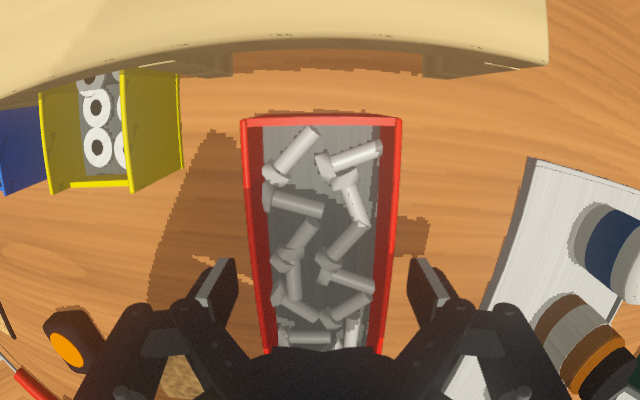

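The bin is straddled evenly at mid-length. Gripping and lifting it.

```bash
python3 -m jog '[{"hand":1,"dp":[0,0,0],"rotation":[0,0,0]},{"hand":1,"dp":[0,0,0],"rotation":[0,0,0]},{"hand":1,"dp":[0,0,0],"rotation":[0,0,0]},{"hand":1,"dp":[0,0,0],"rotation":[0,0,0]},{"hand":1,"dp":[0,0,0],"rotation":[0,0,0]},{"hand":1,"dp":[0,0,-0.015],"rotation":[0,0,0]},{"hand":1,"dp":[0,0,-0.04],"rotation":[0,0,0]},{"hand":1,"dp":[0,0,-0.07],"rotation":[0,0,0]},{"hand":1,"dp":[0,0,-0.1],"rotation":[0,0,0]},{"hand":1,"dp":[0,0,-0.12],"rotation":[0,0,0]},{"hand":1,"dp":[0,0,-0.12],"rotation":[0,0,0]},{"hand":1,"dp":[0,0,-0.12],"rotation":[0,0,0]}]' 70
python3 - <<'E'
from h import *
go(.5,.3457,.085,-1.5)
b=optics.capture("scene")
cv2.imwrite("pics/s20.png",cv2.resize(b[100:300,180:400],None,fx=3.4,fy=3,interpolation=cv2.INTER_CUBIC))
E
```

```text
t: 32.83
tcp_pos: [0.5602, -0.1261, 0.0833]
tool_rot: [-3.14, 0.001, -1.5]
force: [0.5, 0.1, -5.1]
width: 0.059
t 32.825 tcp [ 0.5602 -0.1261  0.0833] rot [-3.14e+00  1.00e-03 -1.50e+00] w 0.059 F [ 0.5  0.1 -5.1]
dp [-0.5937  0.0332 -0.0016] rot [-0.0009  0.0006  0.0001] rows 7.610748141443916 0.00872358248025323
```

View pics/s20.png

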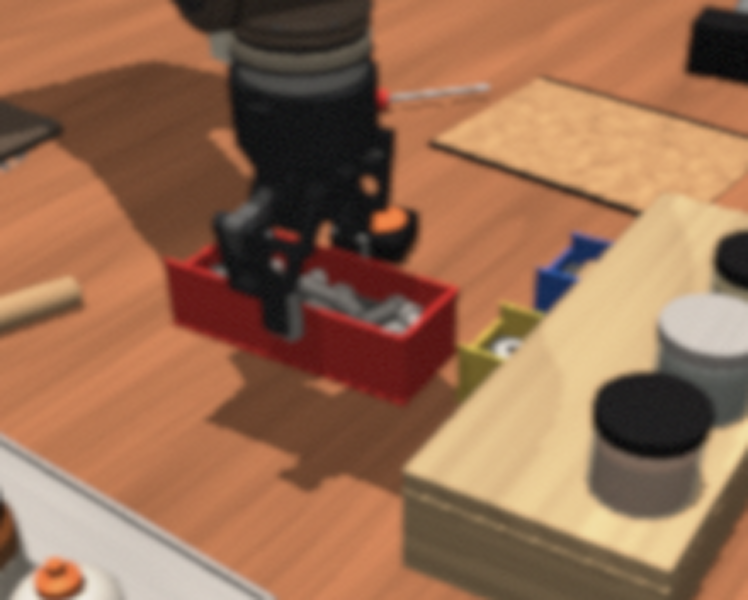

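The bin hangs level. I'll shift it towards the robot first, clear of the shelf, then carry it to the mat.

```bash
python3 -m jog '[{"hand":1,"dp":[0,0.03,-0.01],"rotation":[0,0,0]},{"hand":1,"dp":[-0.03,0.045,-0.02],"rotation":[0,0,0]},{"hand":1,"dp":[-0.09,0.045,-0.02],"rotation":[0,0,0]},{"hand":1,"dp":[-0.16,0.04,-0.02],"rotation":[0,0,0]},{"hand":1,"dp":[-0.23,0.036,-0.02],"rotation":[0,0,0]},{"hand":1,"dp":[-0.3,0.033,-0.02],"rotation":[0,0,0]},{"hand":1,"dp":[-0.37,0.033,-0.02],"rotation":[0,0,0]},{"hand":1,"dp":[-0.44,0.033,-0.02],"rotation":[0,0,0]},{"hand":1,"dp":[-0.5,0.033,-0.02],"rotation":[0,0,0]},{"hand":1,"dp":[-0.555,0.033,-0.01],"rotation":[0,0,0]},{"hand":1,"dp":[-0.585,0.033,0],"rotation":[0,0,0]},{"hand":1,"dp":[-0.594,0.033,0],"rotation":[0,0,0]}]'
python3 -m jog '[{"hand":1,"dp":[0,0,0.01],"rotation":[0,0,0]},{"hand":1,"dp":[0,0,0.04],"rotation":[0,0,0]},{"hand":1,"dp":[0,0,0.07],"rotation":[0,0,0]},{"hand":1,"dp":[0,0,0.09],"rotation":[0,0,0]},{"hand":1,"dp":[0,0,0.095],"rotation":[0,0,0]},{"hand":1,"dp":[0,0,0.095],"rotation":[0,0,0]},{"hand":1,"dp":[0,0,0.095],"rotation":[0,0,0]}]'
python3 - <<'E'
from h import *
go(.5,.3457,-.0076,-1.5)
b=optics.capture("top")
cv2.imwrite("pics/t21.png",cv2.resize(b[130:300,120:360],None,fx=3.3,fy=3.3,interpolation=cv2.INTER_CUBIC))
E
```

```text
t: 34.38
tcp_pos: [0.4991, 0.3462, 0.0818]
tool_rot: [3.14, -0.002, -1.498]
force: [0.3, -0.7, -5.6]
width: 0.0592
t: 35.25
tcp_pos: [0.5023, 0.346, 0.0095]
tool_rot: [-3.136, 0.001, -1.5]
force: [-0.1, 0.7, -4.7]
width: 0.0588
t 35.25 tcp [0.5023 0.346  0.0095] rot [-3.136e+00  1.000e-03 -1.500e+00] w 0.0588 F [-0.1  0.7 -4.7]
dp [0.0002 0.003  0.0214] rot [-0.0034  0.0005  0.0001] rows 0.27645961016151527 0.028909187255011695
```

View pics/t21.png

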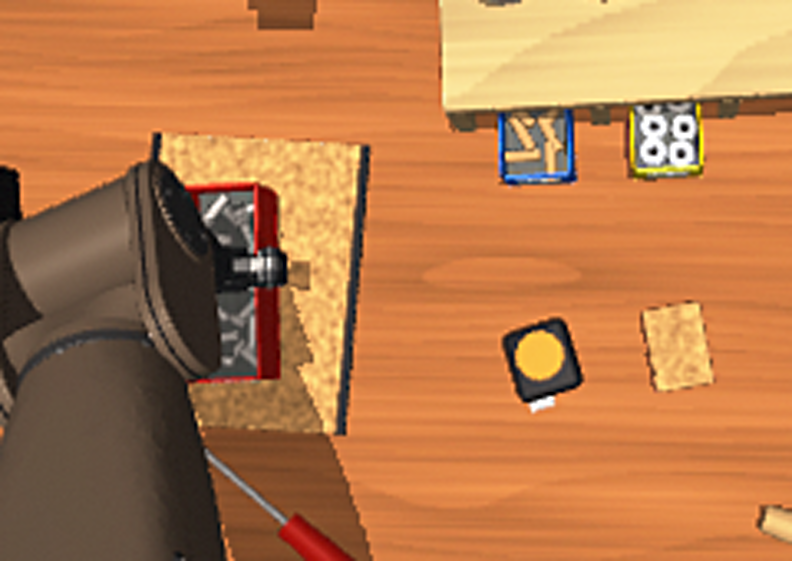

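The bin hangs over the middle of the mat, spanning (180..280, 185..383) of the crop. Lowering it.

```bash
python3 -m jog '[{"hand":1,"dp":[0,0.003,0.006],"rotation":[-0.003,0,0]},{"hand":1,"dp":[0,0.003,0.012],"rotation":[-0.003,0,0]},{"hand":1,"dp":[0,0.003,0.017],"rotation":[-0.003,0,0]},{"hand":1,"dp":[0,0.003,0.02],"rotation":[-0.003,0,0]},{"hand":1,"dp":[0,0.003,0.02],"rotation":[-0.003,0,0]},{"hand":1,"dp":[0,0.003,0.02],"rotation":[-0.003,0,0]}]'
```

```text
t: 36.05
tcp_pos: [0.4993, 0.3457, -0.0071]
tool_rot: [3.141, 0.0, -1.5]
force: [-2.1, -0.3, -0.3]
width: 0.0589
```

Contact: the force went from -4.7 to -0.3 N. Releasing and rising.

```bash
python3 -m jog '[{"hand":-1,"dp":[0,0,0.001],"rotation":[0,0,0]},{"hand":-1,"dp":[0,0,0.001],"rotation":[0,0,0]},{"hand":-1,"dp":[0,0,0.001],"rotation":[0,0,0]},{"hand":-1,"dp":[0,0,0.001],"rotation":[0,0,0]},{"hand":-1,"dp":[0,0,-0.03],"rotation":[0,0,0]},{"hand":-1,"dp":[0,0,-0.07],"rotation":[0,0,0]},{"hand":-1,"dp":[0,0,-0.12],"rotation":[0,0,0]},{"hand":-1,"dp":[0,0,-0.17],"rotation":[0,0,0]},{"hand":-1,"dp":[0,0,-0.2],"rotation":[0,0,0]},{"hand":-1,"dp":[0,0,-0.2],"rotation":[0,0,0]},{"hand":-1,"dp":[0,0,-0.2],"rotation":[0,0,0]}]'
python3 - <<'E'
from h import *
go(.4963,-.341,.15,-1.5)
cv2.imwrite("pics/w22.png",optics.capture("wrist"))
E
```

```text
t: 37.42
tcp_pos: [0.4984, 0.3451, 0.1507]
tool_rot: [3.138, -0.001, -1.5]
force: [-0.9, 1.4, 0.0]
width: 0.0854
t 37.425 tcp [0.4984 0.3451 0.1507] rot [ 3.138e+00 -1.000e-03 -1.500e+00] w 0.0854 F [-0.9  1.4  0. ]
dp [0.8553 0.0635 0.0018] rot [ 0.0023 -0.0005  0.0002] rows 10.977854669908057 0.019948867847095497
```

View pics/w22.png

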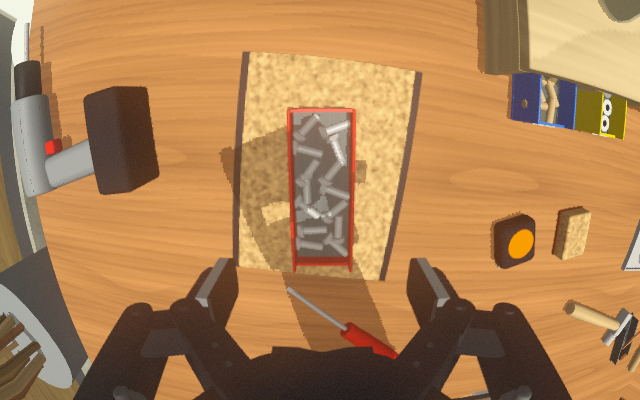

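```bash
python3 - <<'E'
from h import *
from scipy.optimize import least_squares
T=np.array([.4984,.3451,.1507]);r=np.array([3.138,-.001,-1.5])
# find mat centre (its own size known) and bin centre from wrist pixels
def fit(obs,L,W,z,q0):
    def f(q):
        c,s=np.cos(q[2]),np.sin(q[2])
        P=np.array([[q[0]+c*a-s*b,q[1]+s*a+c*b,z] for a,b in [(L,W),(L,-W),(-L,-W),(-L,W)]])
        return (wproj(P,T,r)-obs).ravel()
    s=least_squares(f,q0);print(s.x.round(4),s.fun.round(1))
fit(np.array([(245,52),(421,72),(382,280),(235,265)]),.125,.095,.004,[.5,.345,0])
fit(np.array([(288,109),(355,108),(353,269),(294,270)]),.08,.03,.059,[.5,.345,0.07])
E
```

```text
[ 0.5027  0.3471 -0.0433] [-2.2 -1.1  1.9  0.3  2.6  1.1 -2.3  0.6]
[0.4963 0.3441 0.0825] [-1.5 -1.6  1.4 -1.5  0.3  2.4 -0.2  2.1]
```

The bin is within about 7 mm of the mat centre, which is fine. Next I return the jar, then the bottle, then the tin.

```bash
python3 -m jog '[{"hand":-1,"dp":[0.04,0.003,0],"rotation":[0.002,0,0]},{"hand":-1,"dp":[0.11,0.008,0],"rotation":[0.002,0,0]},{"hand":-1,"dp":[0.18,0.013,0],"rotation":[0.002,0,0]},{"hand":-1,"dp":[0.25,0.018,0],"rotation":[0.002,0,0]},{"hand":-1,"dp":[0.32,0.024,0],"rotation":[0.002,0,0]},{"hand":-1,"dp":[0.39,0.029,0],"rotation":[0.002,0,0]},{"hand":-1,"dp":[0.46,0.034,0],"rotation":[0.002,0,0]},{"hand":-1,"dp":[0.53,0.039,0],"rotation":[0.002,0,0]},{"hand":-1,"dp":[0.6,0.045,0],"rotation":[0.002,0,0]},{"hand":-1,"dp":[0.67,0.05,0],"rotation":[0.002,0,0]},{"hand":-1,"dp":[0.74,0.055,0],"rotation":[0.002,0,0]},{"hand":-1,"dp":[0.8,0.059,0],"rotation":[0.002,0,0]}]'
python3 -m jog '[{"hand":-1,"dp":[0.035,0.003,0],"rotation":[0,0,0]},{"hand":-1,"dp":[0.055,0.0045,0],"rotation":[0,0,0]},{"hand":-1,"dp":[0.055,0.0045,0],"rotation":[0,0,0]},{"hand":-1,"dp":[0.055,0.0045,0],"rotation":[0,0,0]},{"hand":-1,"dp":[0.055,0.0045,0],"rotation":[0,0,0]},{"hand":-1,"dp":[0.055,0.0045,0],"rotation":[0,0,0]}]'
python3 - <<'E'
from h import *
go(.4963,-.341,.0369,-1.5)
s=telemetry.observe()
a=optics.capture("wrist")
for X in [(.4963,-.341,.091)]:
    p=wproj(X,s["tcp_pos"],s["tool_rot"])[0]; print(X,p.round(1))
    cv2.drawMarker(a,tuple(int(round(q)) for q in p),(255,0,255),0,8)
cv2.imwrite("pics/w23.png",a)
E
```

```text
t: 38.98
tcp_pos: [0.4964, -0.2977, 0.1502]
tool_rot: [3.141, 0.002, -1.501]
force: [0.4, 0.1, 0.3]
width: 0.0854
t: 39.72
tcp_pos: [0.4973, -0.3396, 0.1525]
tool_rot: [-3.14, -0.0, -1.499]
force: [-0.3, 0.4, -0.6]
width: 0.0856
t 39.725 tcp [ 0.4973 -0.3396  0.1525] rot [-3.14  -0.    -1.499] w 0.0856 F [-0.3  0.4 -0.6]
dp [0.0017 0.0016 0.1445] rot [-0.0011 -0.      0.0009] rows 1.8502877179447543 0.011900018148242186
(0.4963, -0.341, 0.091) [323.4 205.9]
```

View pics/w23.png

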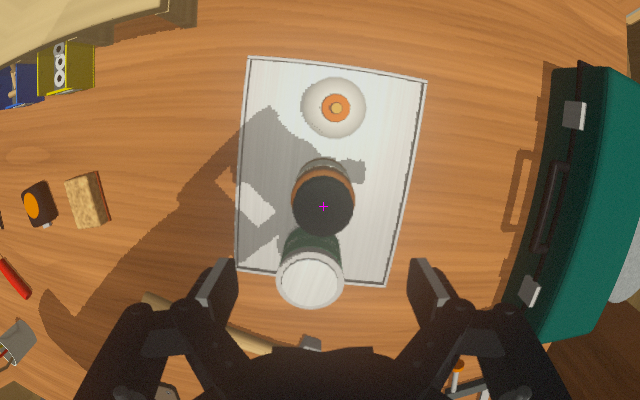

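The jar is exactly under the marker at (323,206). Descending, gripping and lifting.

```bash
python3 -m jog '[{"hand":-1,"dp":[0.0015,0.0015,0.04],"rotation":[0,0,0]},{"hand":-1,"dp":[0.0015,0.0015,0.09],"rotation":[0,0,0]},{"hand":-1,"dp":[0.0015,0.0015,0.13],"rotation":[0,0,0]},{"hand":-1,"dp":[0.0015,0.0015,0.144],"rotation":[0,0,0]},{"hand":-1,"dp":[0.0015,0.0015,0.144],"rotation":[0,0,0]},{"hand":-1,"dp":[0.0015,0.0015,0.144],"rotation":[0,0,0]},{"hand":1,"dp":[0.0015,0.0015,0.144],"rotation":[0,0,0]},{"hand":1,"dp":[0.0015,0.0015,0.144],"rotation":[0,0,0]},{"hand":1,"dp":[0.0015,0.0015,0.144],"rotation":[0,0,0]},{"hand":1,"dp":[0.0015,0.0015,0.144],"rotation":[0,0,0]},{"hand":1,"dp":[0.0015,0.0015,0.144],"rotation":[0,0,0]},{"hand":1,"dp":[0.0015,0.0015,0.144],"rotation":[0,0,0]}]' 55
python3 -m jog '[{"hand":1,"dp":[0,0,-0.02],"rotation":[0,0,0]},{"hand":1,"dp":[0,0,-0.06],"rotation":[0,0,0]},{"hand":1,"dp":[0,0,-0.1],"rotation":[0,0,0]},{"hand":1,"dp":[0,0,-0.135],"rotation":[0,0,0]},{"hand":1,"dp":[0,0,-0.145],"rotation":[0,0,0]},{"hand":1,"dp":[0,0,-0.145],"rotation":[0,0,0]},{"hand":1,"dp":[0,0,-0.145],"rotation":[0,0,0]}]'
python3 -c "
from h import *
go(.5485,-.0726,.15,-1.5)"
```

```text
t: 41.28
tcp_pos: [0.4968, -0.3419, 0.0386]
tool_rot: [-3.139, -0.001, -1.5]
force: [-0.1, 2.1, 6.6]
width: 0.0493
t: 42.15
tcp_pos: [0.495, -0.3408, 0.1511]
tool_rot: [3.141, 0.003, -1.5]
force: [-0.4, -0.2, -3.7]
width: 0.0489
t 42.15 tcp [ 0.495  -0.3408  0.1511] rot [ 3.141e+00  3.000e-03 -1.500e+00] w 0.0489 F [-0.4 -0.2 -3.7]
dp [-0.3297 -0.0905  0.0021] rot [0.0005 0.0016 0.0001] rows 4.375936351308119 0.014263178073421858
```

```bash
python3 -m jog '[{"hand":1,"dp":[-0.04,-0.011,0],"rotation":[0,0.002,0]},{"hand":1,"dp":[-0.1,-0.027,0],"rotation":[0,0.002,0]},{"hand":1,"dp":[-0.16,-0.044,0],"rotation":[0,0.002,0]},{"hand":1,"dp":[-0.22,-0.06,0],"rotation":[0,0.002,0]},{"hand":1,"dp":[-0.28,-0.077,0],"rotation":[0,0.002,0]},{"hand":1,"dp":[-0.315,-0.086,0],"rotation":[0,0.002,0]},{"hand":1,"dp":[-0.33,-0.09,0.02],"rotation":[0,0.002,0]},{"hand":1,"dp":[-0.33,-0.09,0.06],"rotation":[0,0.002,0]},{"hand":1,"dp":[-0.33,-0.09,0.1],"rotation":[0,0.002,0]},{"hand":1,"dp":[-0.33,-0.09,0.125],"rotation":[0,0.002,0]},{"hand":1,"dp":[-0.33,-0.09,0.13],"rotation":[0,0.002,0]},{"hand":1,"dp":[-0.33,-0.09,0.13],"rotation":[0,0.002,0]}]'
python3 -m jog '[{"hand":1,"dp":[0,0,0],"rotation":[0,0,0]},{"hand":1,"dp":[0,0,0],"rotation":[0,0,0]}]'
python3 -c "
from h import *
go(.5485,-.0726,.0356,-1.5)"
```

```text
t: 43.65
tcp_pos: [0.5488, -0.0736, 0.0486]
tool_rot: [-3.141, -0.003, -1.5]
force: [-0.2, 0.4, -3.0]
width: 0.0492
t: 43.9
tcp_pos: [0.55, -0.0735, 0.0503]
tool_rot: [-3.138, -0.004, -1.5]
force: [-0.1, 0.2, -2.6]
width: 0.0492
t 43.9 tcp [ 0.55   -0.0735  0.0503] rot [-3.138 -0.004 -1.5  ] w 0.0492 F [-0.1  0.2 -2.6]
dp [-0.0014  0.0018  0.0184] rot [-0.0022 -0.0025  0.0001] rows 0.2371164839020917 0.028313666789080694
```

```bash
python3 -m jog '[{"hand":1,"dp":[-0.001,0.0015,0.005],"rotation":[-0.002,-0.002,0]},{"hand":1,"dp":[-0.001,0.0015,0.01],"rotation":[-0.002,-0.002,0]},{"hand":1,"dp":[-0.001,0.0015,0.015],"rotation":[-0.002,-0.002,0]},{"hand":1,"dp":[-0.001,0.0015,0.018],"rotation":[-0.002,-0.002,0]},{"hand":1,"dp":[-0.001,0.0015,0.018],"rotation":[-0.002,-0.002,0]},{"hand":1,"dp":[-0.001,0.0015,0.018],"rotation":[-0.002,-0.002,0]}]'
```

```text
t: 44.65
tcp_pos: [0.5484, -0.0724, 0.0357]
tool_rot: [3.141, 0.0, -1.5]
force: [-1.6, 1.9, 4.9]
width: 0.049
```

The jar is seated. Releasing it and rising.

```bash
python3 -m jog '[{"hand":-1,"dp":[0,0,0],"rotation":[0,0,0]},{"hand":-1,"dp":[0,0,0],"rotation":[0,0,0]},{"hand":-1,"dp":[0,0,0],"rotation":[0,0,0]},{"hand":-1,"dp":[0,0,0],"rotation":[0,0,0]},{"hand":-1,"dp":[0,0,-0.04],"rotation":[0,0,0]},{"hand":-1,"dp":[0,0,-0.09],"rotation":[0,0,0]},{"hand":-1,"dp":[0,0,-0.13],"rotation":[0,0,0]},{"hand":-1,"dp":[0,0,-0.15],"rotation":[0,0,0]},{"hand":-1,"dp":[0,0,-0.15],"rotation":[0,0,0]},{"hand":-1,"dp":[0,0,-0.15],"rotation":[0,0,0]}]'
python3 - <<'E'
from h import *
go(.5769,-.3444,.15,-1.5)
cv2.imwrite("pics/w24.png",optics.capture("wrist"))
E
```

```text
t: 45.9
tcp_pos: [0.5471, -0.0722, 0.153]
tool_rot: [3.137, 0.001, -1.5]
force: [0.2, -0.8, -0.3]
width: 0.0851
t 45.9 tcp [ 0.5471 -0.0722  0.153 ] rot [ 3.137e+00  1.000e-03 -1.500e+00] w 0.0851 F [ 0.2 -0.8 -0.3]
dp [ 0.342  -0.013   0.0033] rot [0.0027 0.0007 0.0001] rows 4.381165866272597 0.023878137815179317
```

View pics/w24.png

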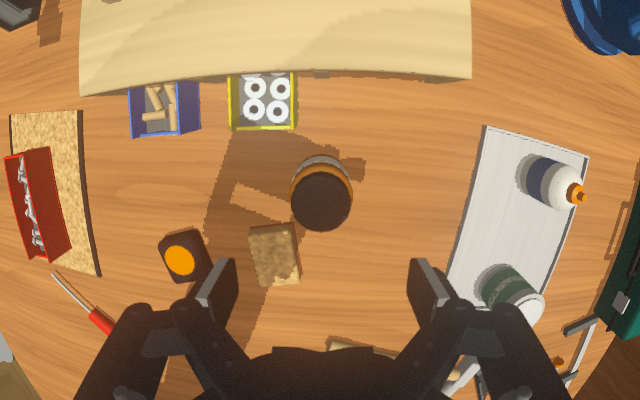

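The jar stands at (321,200), with the same view as before its removal. Going to the bottle.

```bash
python3 -m jog '[{"hand":-1,"dp":[0.05,-0.002,0],"rotation":[0.002,0,0]},{"hand":-1,"dp":[0.12,-0.005,0],"rotation":[0.002,0,0]},{"hand":-1,"dp":[0.19,-0.007,0],"rotation":[0.002,0,0]},{"hand":-1,"dp":[0.26,-0.01,0],"rotation":[0.002,0,0]},{"hand":-1,"dp":[0.32,-0.012,0],"rotation":[0.002,0,0]},{"hand":-1,"dp":[0.342,-0.013,0.003],"rotation":[0.002,0,0]},{"hand":-1,"dp":[0.342,-0.013,0.003],"rotation":[0.002,0,0]},{"hand":-1,"dp":[0.342,-0.013,0.003],"rotation":[0.002,0,0]},{"hand":-1,"dp":[0.342,-0.013,0.003],"rotation":[0.002,0,0]},{"hand":-1,"dp":[0.342,-0.013,0.003],"rotation":[0.002,0,0]}]'
python3 - <<'E'
from h import *
s=telemetry.observe()
a=optics.capture("wrist")
p=wproj((.5769,-.3444,.099),s["tcp_pos"],s["tool_rot"])[0]; print(p)
cv2.drawMarker(a,tuple(int(round(q)) for q in p),(255,0,255),0,8)
cv2.imwrite("pics/w25.png",a[100:300,200:440].repeat(2,0).repeat(2,1))
go(.5769,-.3444,.0317,-1.5)
E
```

```text
t: 47.2
tcp_pos: [0.5782, -0.3436, 0.1528]
tool_rot: [-3.14, -0.0, -1.498]
force: [-0.0, 0.4, 0.2]
width: 0.0853
[322.5915722  209.38002735]
t 47.25 tcp [ 0.5782 -0.3438  0.1528] rot [-3.14  -0.    -1.499] w 0.0856 F [ 0.4  0.1 -0.9]
dp [0.0005 0.002  0.1514] rot [-0.0012 -0.0002  0.0009] rows 1.9376431131849743 0.01264749088206865
```

View pics/w25.png

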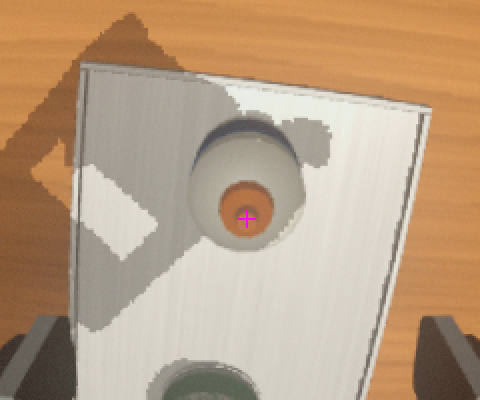

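```bash
python3 -m jog '[{"hand":-1,"dp":[0.0005,0.001,0.04],"rotation":[0,0,0]},{"hand":-1,"dp":[0.0005,0.001,0.09],"rotation":[0,0,0]},{"hand":-1,"dp":[0.0005,0.001,0.13],"rotation":[0,0,0]},{"hand":-1,"dp":[0.0005,0.001,0.158],"rotation":[0,0,0]},{"hand":-1,"dp":[0.0005,0.001,0.158],"rotation":[0,0,0]},{"hand":-1,"dp":[0.0005,0.001,0.158],"rotation":[0,0,0]},{"hand":1,"dp":[0.0005,0.001,0.158],"rotation":[0,0,0]},{"hand":1,"dp":[0.0005,0.001,0.158],"rotation":[0,0,0]},{"hand":1,"dp":[0.0005,0.001,0.158],"rotation":[0,0,0]},{"hand":1,"dp":[0.0005,0.001,0.158],"rotation":[0,0,0]},{"hand":1,"dp":[0.0005,0.001,0.158],"rotation":[0,0,0]},{"hand":1,"dp":[0.0005,0.001,0.158],"rotation":[0,0,0]}]' 50
python3 -m jog '[{"hand":1,"dp":[0,0,-0.01],"rotation":[0,0,0]},{"hand":1,"dp":[0,0,-0.03],"rotation":[0,0,0]},{"hand":1,"dp":[0,0,-0.06],"rotation":[0,0,0]},{"hand":1,"dp":[0,0,-0.075],"rotation":[0,0,0]},{"hand":1,"dp":[0,0,-0.08],"rotation":[0,0,0]},{"hand":1,"dp":[0,0,-0.08],"rotation":[0,0,0]},{"hand":1,"dp":[0,0,-0.08],"rotation":[0,0,0]}]'
python3 - <<'E'
from h import *
go(.5552,-.1777,.1,-1.5)
cv2.imwrite("pics/w26.png",optics.capture("wrist"))
E
```

```text
t: 48.75
tcp_pos: [0.5783, -0.345, 0.0284]
tool_rot: [-3.138, 0.0, -1.5]
force: [-0.5, 2.2, 5.8]
width: 0.0477
t: 49.62
tcp_pos: [0.5766, -0.3446, 0.0888]
tool_rot: [3.142, 0.001, -1.5]
force: [-0.3, -0.6, -2.3]
width: 0.0478
t 49.625 tcp [ 0.5766 -0.3446  0.0888] rot [ 3.142e+00  1.000e-03 -1.500e+00] w 0.0478 F [-0.3 -0.6 -2.3]
dp [-0.2101  0.0119 -0.0137] rot [0.     0.0009 0.0002] rows 2.6989616687077627 0.007957113140433885
```

View pics/w26.png

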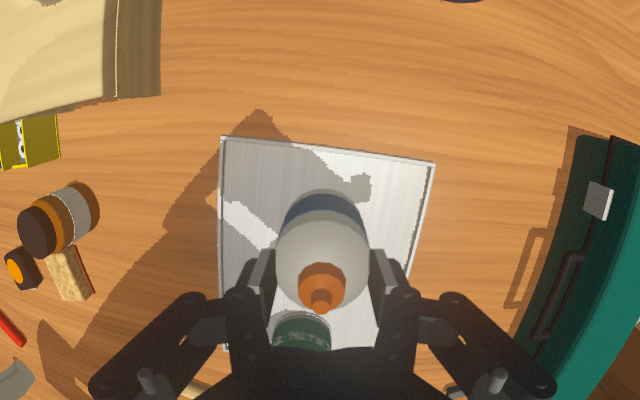

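```bash
python3 -m jog '[{"hand":1,"dp":[-0.03,0.002,0],"rotation":[0,0,0]},{"hand":1,"dp":[-0.08,0.005,0],"rotation":[0,0,0]},{"hand":1,"dp":[-0.13,0.008,0],"rotation":[0,0,0]},{"hand":1,"dp":[-0.18,0.01,0],"rotation":[0,0,0]},{"hand":1,"dp":[-0.205,0.012,0],"rotation":[0,0,0]},{"hand":1,"dp":[-0.21,0.012,0.01],"rotation":[0,0,0]},{"hand":1,"dp":[-0.21,0.012,0.03],"rotation":[0,0,0]},{"hand":1,"dp":[-0.21,0.012,0.05],"rotation":[0,0,0]},{"hand":1,"dp":[-0.21,0.012,0.06],"rotation":[0,0,0]},{"hand":1,"dp":[-0.21,0.012,0.06],"rotation":[0,0,0]},{"hand":1,"dp":[-0.21,0.012,0.06],"rotation":[0,0,0]},{"hand":1,"dp":[-0.21,0.012,0.06],"rotation":[0,0,0]}]'
python3 -c "
from h import *
go(.5552,-.1777,.0254,-1.5)"
```

```text
t: 51.18
tcp_pos: [0.5564, -0.1786, 0.0428]
tool_rot: [-3.139, -0.001, -1.5]
force: [-0.3, 0.5, -2.1]
width: 0.0472
t 51.175 tcp [ 0.5564 -0.1786  0.0428] rot [-3.139e+00 -1.000e-03 -1.500e+00] w 0.0472 F [-0.3  0.5 -2.1]
dp [-0.0012  0.0015  0.0218] rot [-0.0018 -0.0005  0.0001] rows 0.27966485515557477 0.016062339682190944
```

```bash
python3 -m jog '[{"hand":1,"dp":[-0.001,0.001,0.006],"rotation":[-0.001,0,0]},{"hand":1,"dp":[-0.001,0.001,0.012],"rotation":[-0.001,0,0]},{"hand":1,"dp":[-0.001,0.001,0.018],"rotation":[-0.001,0,0]},{"hand":1,"dp":[-0.001,0.001,0.0215],"rotation":[-0.001,0,0]},{"hand":1,"dp":[-0.001,0.001,0.0215],"rotation":[-0.001,0,0]},{"hand":1,"dp":[-0.001,0.001,0.0215],"rotation":[-0.001,0,0]}]'
```

```text
t: 51.92
tcp_pos: [0.5554, -0.1775, 0.0255]
tool_rot: [-3.141, 0.0, -1.5]
force: [-1.1, 1.3, 3.9]
width: 0.0476
```

The bottle is seated. Releasing it and rising, then moving to above the tin.

```bash
python3 -m jog '[{"hand":-1,"dp":[0,0,0],"rotation":[0,0,0]},{"hand":-1,"dp":[0,0,0],"rotation":[0,0,0]},{"hand":-1,"dp":[0,0,0],"rotation":[0,0,0]},{"hand":-1,"dp":[0,0,0],"rotation":[0,0,0]},{"hand":-1,"dp":[0,0,-0.04],"rotation":[0,0,0]},{"hand":-1,"dp":[0,0,-0.09],"rotation":[0,0,0]},{"hand":-1,"dp":[0,0,-0.14],"rotation":[0,0,0]},{"hand":-1,"dp":[0,0,-0.16],"rotation":[0,0,0]},{"hand":-1,"dp":[0,0,-0.16],"rotation":[0,0,0]},{"hand":-1,"dp":[0,0,-0.16],"rotation":[0,0,0]}]'
python3 - <<'E'
from h import *
go(.4159,-.3348,.15,-1.5)
cv2.imwrite("pics/w27.png",optics.capture("wrist"))
E
```

```text
t: 53.18
tcp_pos: [0.5538, -0.1769, 0.1505]
tool_rot: [3.138, 0.002, -1.5]
force: [1.4, 0.7, -0.5]
width: 0.085
t 53.175 tcp [ 0.5538 -0.1769  0.1505] rot [ 3.138e+00  2.000e-03 -1.500e+00] w 0.085 F [ 1.4  0.7 -0.5]
dp [0.1846 0.186  0.0009] rot [0.002  0.0012 0.0001] rows 3.35432235896735 0.019820225309718224
```

View pics/w27.png

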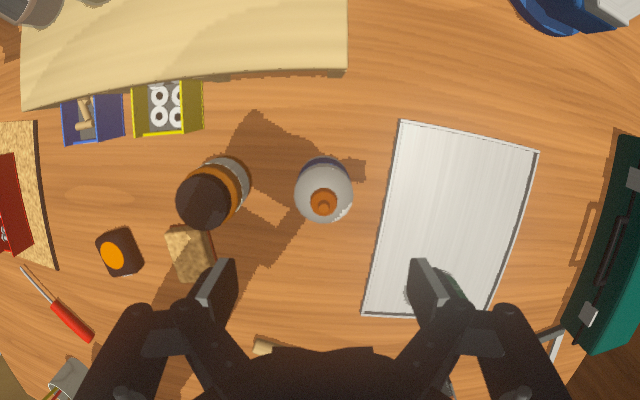

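```bash
python3 -m jog '[{"hand":-1,"dp":[0.04,0.04,0],"rotation":[0.002,0.001,0]},{"hand":-1,"dp":[0.09,0.09,0],"rotation":[0.002,0.001,0]},{"hand":-1,"dp":[0.14,0.14,0],"rotation":[0.002,0.001,0]},{"hand":-1,"dp":[0.175,0.176,0],"rotation":[0.002,0.001,0]},{"hand":-1,"dp":[0.185,0.186,0],"rotation":[0.002,0.001,0]},{"hand":-1,"dp":[0.185,0.186,0],"rotation":[0.002,0.001,0]},{"hand":-1,"dp":[0.185,0.186,0],"rotation":[0.002,0.001,0]},{"hand":-1,"dp":[0.185,0.186,0],"rotation":[0.002,0.001,0]},{"hand":-1,"dp":[0.185,0.186,0],"rotation":[0.002,0.001,0]}]'
python3 - <<'E'
from h import *
s=telemetry.observe()
a=optics.capture("wrist")
p=wproj((.4159,-.3348,.083),s["tcp_pos"],s["tool_rot"])[0]; print(p)
cv2.drawMarker(a,tuple(int(round(q)) for q in p),(255,0,255),0,8)
cv2.imwrite("pics/w28.png",a[100:300,200:440].repeat(2,0).repeat(2,1))
go(.4159,-.3348,.030,-1.5)
E
```

```text
t: 54.35
tcp_pos: [0.4177, -0.3351, 0.1528]
tool_rot: [-3.138, -0.002, -1.498]
force: [0.2, -0.5, -1.2]
width: 0.085
[321.15743933 203.58508403]
t 54.4 tcp [ 0.4175 -0.3352  0.1528] rot [-3.138e+00 -2.000e-03 -1.499e+00] w 0.0854 F [-0.5 -0.2  0.5]
dp [-0.0008  0.0025  0.1535] rot [-0.002  -0.001   0.0009] rows 1.9652123083623934 0.020499637885361324
```

View pics/w28.png

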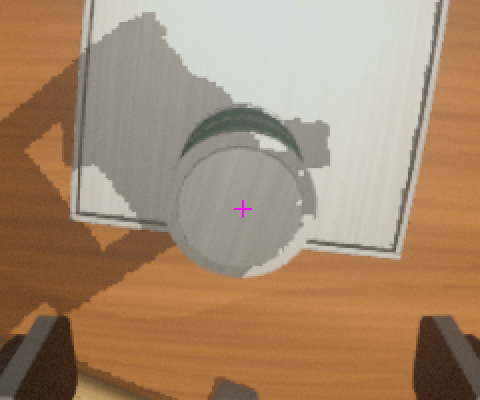

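```bash
python3 -m jog '[{"hand":-1,"dp":[-0.001,0.002,0.04],"rotation":[-0.002,0,0]},{"hand":-1,"dp":[-0.001,0.002,0.09],"rotation":[-0.002,0,0]},{"hand":-1,"dp":[-0.001,0.002,0.13],"rotation":[-0.002,0,0]},{"hand":-1,"dp":[-0.001,0.002,0.152],"rotation":[-0.002,0,0]},{"hand":-1,"dp":[-0.001,0.002,0.152],"rotation":[-0.002,0,0]},{"hand":-1,"dp":[-0.001,0.002,0.152],"rotation":[-0.002,0,0]},{"hand":1,"dp":[-0.001,0.002,0.152],"rotation":[-0.002,0,0]},{"hand":1,"dp":[-0.001,0.002,0.152],"rotation":[-0.002,0,0]},{"hand":1,"dp":[-0.001,0.002,0.152],"rotation":[-0.002,0,0]},{"hand":1,"dp":[-0.001,0.002,0.152],"rotation":[-0.002,0,0]},{"hand":1,"dp":[-0.001,0.002,0.152],"rotation":[-0.002,0,0]},{"hand":1,"dp":[-0.001,0.002,0.152],"rotation":[-0.002,0,0]}]' 60
python3 -m jog '[{"hand":1,"dp":[0,0,-0.01],"rotation":[0,0,0]},{"hand":1,"dp":[0,0,-0.03],"rotation":[0,0,0]},{"hand":1,"dp":[0,0,-0.06],"rotation":[0,0,0]},{"hand":1,"dp":[0,0,-0.09],"rotation":[0,0,0]},{"hand":1,"dp":[0,0,-0.1],"rotation":[0,0,0]},{"hand":1,"dp":[0,0,-0.1],"rotation":[0,0,0]},{"hand":1,"dp":[0,0,-0.1],"rotation":[0,0,0]}]'
python3 -c "
from h import *
go(.4805,-.1365,.1,-1.5)"
```

```text
t: 55.9
tcp_pos: [0.4168, -0.3354, 0.0335]
tool_rot: [-3.14, -0.002, -1.5]
force: [-0.8, 3.7, 6.5]
width: 0.0608
t: 56.78
tcp_pos: [0.4152, -0.3343, 0.11]
tool_rot: [3.14, 0.0, -1.5]
force: [-0.1, 0.3, -4.1]
width: 0.0607
t 56.775 tcp [ 0.4152 -0.3343  0.11  ] rot [ 3.14  0.   -1.5 ] w 0.0607 F [-0.1  0.3 -4.1]
dp [-0.2409 -0.099   0.0124] rot [0.0009 0.0002 0.0001] rows 3.337290440360426 0.007743871815811416
```

```bash
python3 -m jog '[{"hand":1,"dp":[-0.04,-0.016,0],"rotation":[0,0,0]},{"hand":1,"dp":[-0.1,-0.041,0],"rotation":[0,0,0]},{"hand":1,"dp":[-0.16,-0.066,0],"rotation":[0,0,0]},{"hand":1,"dp":[-0.21,-0.086,0],"rotation":[0,0,0]},{"hand":1,"dp":[-0.235,-0.097,0],"rotation":[0,0,0]},{"hand":1,"dp":[-0.241,-0.099,0.01],"rotation":[0,0,0]},{"hand":1,"dp":[-0.241,-0.099,0.035],"rotation":[0,0,0]},{"hand":1,"dp":[-0.241,-0.099,0.06],"rotation":[0,0,0]},{"hand":1,"dp":[-0.241,-0.099,0.078],"rotation":[0,0,0]},{"hand":1,"dp":[-0.241,-0.099,0.08],"rotation":[0,0,0]},{"hand":1,"dp":[-0.241,-0.099,0.08],"rotation":[0,0,0]},{"hand":1,"dp":[-0.241,-0.099,0.08],"rotation":[0,0,0]}]'
python3 -c "
from h import *
go(.4805,-.1365,.0305,-1.5)"
```

```text
t: 58.28
tcp_pos: [0.4819, -0.1377, 0.0478]
tool_rot: [-3.14, -0.003, -1.5]
force: [0.0, -0.4, -2.7]
width: 0.0607
t 58.275 tcp [ 0.4819 -0.1377  0.0478] rot [-3.14e+00 -3.00e-03 -1.50e+00] w 0.0607 F [ 0.  -0.4 -2.7]
dp [-0.0017  0.0016  0.0216] rot [-0.001  -0.0017  0.0001] rows 0.27857052602695087 0.01634407450133202
```

```bash
python3 -m jog '[{"hand":1,"dp":[-0.001,0.001,0.006],"rotation":[0,-0.001,0]},{"hand":1,"dp":[-0.001,0.001,0.012],"rotation":[0,-0.001,0]},{"hand":1,"dp":[-0.001,0.001,0.018],"rotation":[0,-0.001,0]},{"hand":1,"dp":[-0.001,0.001,0.0215],"rotation":[0,-0.001,0]},{"hand":1,"dp":[-0.001,0.001,0.0215],"rotation":[0,-0.001,0]},{"hand":1,"dp":[-0.001,0.001,0.0215],"rotation":[0,-0.001,0]}]'
```

```text
t: 59.02
tcp_pos: [0.4808, -0.1363, 0.0306]
tool_rot: [-3.141, 0.0, -1.5]
force: [-1.3, 3.4, 4.8]
width: 0.0603
```

The tin is seated. Releasing, rising, and moving aside for a final check.

```bash
python3 -m jog '[{"hand":-1,"dp":[0,0,0],"rotation":[0,0,0]},{"hand":-1,"dp":[0,0,0],"rotation":[0,0,0]},{"hand":-1,"dp":[0,0,0],"rotation":[0,0,0]},{"hand":-1,"dp":[0,0,0],"rotation":[0,0,0]},{"hand":-1,"dp":[0,0,-0.04],"rotation":[0,0,0]},{"hand":-1,"dp":[0,0,-0.09],"rotation":[0,0,0]},{"hand":-1,"dp":[0,0,-0.14],"rotation":[0,0,0]},{"hand":-1,"dp":[0,0,-0.19],"rotation":[0,0,0]},{"hand":-1,"dp":[0,0,-0.2],"rotation":[0,0,0]},{"hand":-1,"dp":[0,0,-0.2],"rotation":[0,0,0]}]'
python3 -c "
from h import *
go(.26,-.62,.19,-1.5)"
```

```text
t: 60.28
tcp_pos: [0.4802, -0.1365, 0.1894]
tool_rot: [-3.141, -0.0, -1.5]
force: [-1.0, -0.1, 0.5]
width: 0.0852
t 60.275 tcp [ 0.4802 -0.1365  0.1894] rot [-3.141 -0.    -1.5  ] w 0.0852 F [-1.  -0.1  0.5]
dp [ 0.5833  0.3175 -0.0007] rot [-0.0001 -0.0001  0.0001] rows 8.500748706179875 0.0019751632070692878
```

```bash
python3 -m jog '[{"hand":-1,"dp":[0.05,0.027,0],"rotation":[0,0,0]},{"hand":-1,"dp":[0.11,0.06,0],"rotation":[0,0,0]},{"hand":-1,"dp":[0.17,0.093,0],"rotation":[0,0,0]},{"hand":-1,"dp":[0.23,0.125,0],"rotation":[0,0,0]},{"hand":-1,"dp":[0.29,0.158,0],"rotation":[0,0,0]},{"hand":-1,"dp":[0.35,0.19,0],"rotation":[0,0,0]},{"hand":-1,"dp":[0.41,0.223,0],"rotation":[0,0,0]},{"hand":-1,"dp":[0.47,0.256,0],"rotation":[0,0,0]},{"hand":-1,"dp":[0.53,0.289,0],"rotation":[0,0,0]},{"hand":-1,"dp":[0.58,0.316,0],"rotation":[0,0,0]},{"hand":-1,"dp":[0.58,0.316,0],"rotation":[0,0,0]},{"hand":-1,"dp":[0.58,0.316,0],"rotation":[0,0,0]}]'
python3 - <<'E'
from h import *
a=optics.capture("top");cv2.imwrite("pics/t30.png",a)
b=optics.capture("scene");cv2.imwrite("pics/s30.png",b)
a0=cv2.imread("pics/top0.png");b0=cv2.imread("pics/scene0.png")
z=lambda im:cv2.resize(im[90:270,240:480],None,fx=3.3,fy=3.3,interpolation=cv2.INTER_CUBIC)
cv2.imwrite("pics/t30z.png",z(a))
def shift(i0,i1,u0,v0,u1,v1):
    p=i0[v0:v1,u0:u1];m=6
    r=cv2.matchTemplate(i1[v0-m:v1+m,u0-m:u1+m],p,cv2.TM_CCOEFF_NORMED)
    _,mx,_,l=cv2.minMaxLoc(r);return l[0]-m,l[1]-m,round(mx,3)
for n,box in dict(tin=(354,212,384,240),jar=(333,190,357,213),bottle=(371,188,395,211),yel=(309,160,334,185),blue=(270,162,296,188),tape=(271,226,298,256),block=(313,220,338,250)).items():
    print(n,shift(a0,a,*box))
for n,box in dict(tin=(223,197,258,245),jar=(270,194,300,238),bottle=(240,222,272,270)).items():
    print("scene",n,shift(b0,b,*box))
E
```

```text
t: 61.78
tcp_pos: [0.2609, -0.6159, 0.1871]
tool_rot: [3.141, 0.004, -1.5]
force: [0.0, -0.6, 0.2]
width: 0.0856
tin (0, 0, 0.959)
jar (0, 0, 0.905)
bottle (0, 0, 0.982)
yel (0, 0, 1.0)
blue (0, 0, 1.0)
tape (0, 0, 1.0)
block (0, 0, 0.999)
scene tin (0, 0, 0.995)
scene jar (0, 0, 0.99)
scene bottle (0, 0, 0.996)
```

View pics/t30.png

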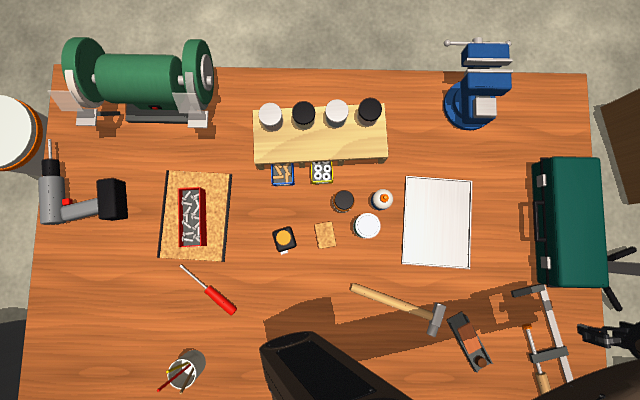

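View pics/s30.png

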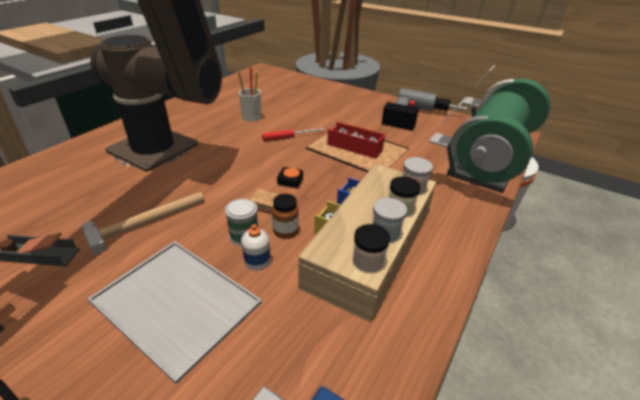

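View pics/t30z.png

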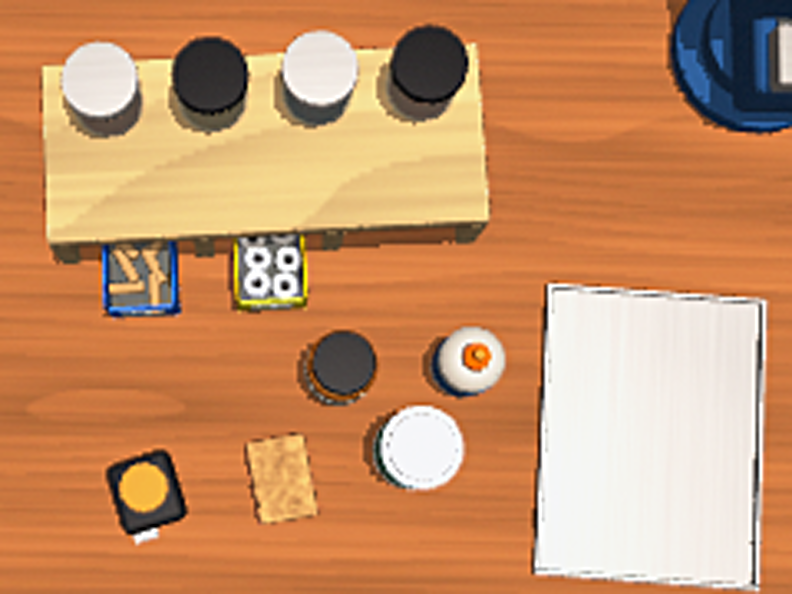

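The top view shows tin (367,226), jar (344,201) and bottle (382,199) at their original pixels. The red bin (193,217) is mid-mat, and the other bins, the tape and the block haven't moved. The arm is clear, so I'm handing in.

```bash
python3 -c "
from bench import arm
print(arm.hand_in())"
```

```text
the job is handed in; nothing more can be done
None
```

The job is handed in at about 62 s of the 152 s allowed. I moved the tin, the bottle and the jar to the tray, drew the red bin straight out 130 mm and set it on the mat. Then I put the jar, the bottle and the tin back.

**Last checks:**
- **Tin, jar and bottle:** top and scene camera matching against the start shows no whole-pixel shift (one pixel is about 3 mm). All three stand upright.
- **Other two bins, tape measure and sanding block:** no shift in the top view.
- **Red bin:** the wrist-camera fit put it about 7 mm from the mat centre (limit 40 mm), level and released.
- **Arm:** retracted and touching nothing.

**What went wrong or disagreed:**
- **Missed grip:** the first grip on the red bin closed on nothing, because the fingertips really stand about 30 mm higher than the reported tool point. The bin did not visibly move, and a second grip 27 mm lower held.
- **Width readings:** for the same reason I gripped the tin, jar and bottle higher than planned, and the finger opening read 3 to 9 mm under their diameters. All the grips held.

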